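# Hang the picking bins on the bench rail in order of size

### The arm

A 7-joint arm with a two-finger parallel gripper is mounted at the origin on the work surface; the furniture and walls round the work are solid. World frame = base frame: x ahead of the robot, y to its left, z up, the work surface at z = 0. Lengths are in m, angles in rad, forces in N, time in s.
With the tool pointing down it reaches from about 0.425 to 0.95 m from the base axis. Payload 4.7 kg.
Tool frame: the origin (TCP) lies between the finger pads; the fingertips stand r.tcp_to_tips ahead of it and the grasp point (between the pads) lies 11 mm behind it (r.tcp_to_tips is the distance from the TCP to the fingertips, in m); z points along the fingers, y is the line along which they close (so a half turn about z gives the same grasp; the last joint's range is limited). The gripper opens to 87 mm and grips with 3 to 60 N. Pads are 19 mm wide; open, the fingers measure 117 mm over their backs; the gripper's body (75 mm by 190 mm) begins 51 mm behind the grasp point.
Start: joints at [-1.265, 0.469, -0.049, 1.532, 0.024, 1.141, -0.082], TCP at [0.222, 0.638, 0.231] pointing down, gripper open.
Joint ranges: [-2.59, 2.59], [-0.33, 1.99], [-1.39, 1.29], [0.1, 2.45], [-1.04, 4.18], [0.21, 1.99], [-2.66, 2.66]. Speed limits (rad/s): [2.57, 2.57, 3.14, 3.14, 3.14, 3.14, 3.14].

### API

Orientations are given as a rotation vector (axis times angle).
In Python, from station import r, camera, camera_info, order gives the robot as it stands. The module is installed in compiled form; this text tells all that it offers.
- The arm moves only by the tool step_arm, never from a script. Its argument "targets" is a list of rows, each a list of 7 numbers: the shift along the world's x, y, z in cm, then the turn, a rotation vector about the world's x, y, z in degrees, then the opening, from -1 (shut) to 1 (fully open). A call has exactly 10 rows; each row shifts and turns the commanded pose from where the row before left it; what a row does not reach is not made up. A row lasts 1/8 s, in which the tool goes at most 62.5 mm and 10.7 degrees, less where a joint would pass 70% of its speed; a pose out of reach is approached as far as the arm can. A call is refused whole if a number of a shift passes 6.25 or a number of a turn 10.7, either way. A call with a gripper value outside its range is refused whole. The fingers move at their own pace and stop on an object; "squeeze" is the grip in N (left out, the last holds). Time passes only in rows, so rows that do not move let the fingers close, or fill a call up. It gives the time, the measured TCP pose, the force, the opening and the grip force at its end, in the units of the state.
- r.get_obs(): the state, without advancing time (a new reading comes with each control period).
- camera(name): name is "scene" or "top" or "wrist"; returns (picture, depth): 384x512x3 uint8, red, green, blue; 384x512 float32, m along the optical axis (not along the pixel's ray), 0 where there is no reading.
- camera_info(name): a dict with "intrinsics" (3x3 intrinsics, pixels), "R" (3x3) and "t" (3): a world point X has camera coordinates R X + t. Camera axes: x right, y down, z forward; pixel columns grow to the right and rows downward; lengths in m; the calibration is good to about 2 mm. A picture is of the moment at which its call begins: read the wrist's pose just before it. camera_info takes no time and is no camera call; for the wrist camera it gives the pose at the moment of the call.
- order.close_job(): hands the job in; it is judged then, once.
The state is a dict: "time_s": time; "joint_positions": joint angles; "joint_velocities": joint speeds; "effort": joint torques, N m; "eef_pos": TCP position; "tcp_rot": TCP orientation; "contact_force": force on the tool from outside, world axes, zero at the start; "wrist_torque": the same for the moment, N m; "finger_gap": finger opening in m; "finger_force": force on a finger pad.
Only numpy, scipy, OpenCV 4.12 (cv2) and the standard library are available. Lean on these libraries where they do the work, as an engineer would, in place of code of your own. Each camera call takes 0.05 s, during which the arm holds its last target. There are 200 camera calls.

### The job

The biggest and the smallest bin of the set already hang at the two ends of the bench rail; hang the four loose ones by their back hooks in the empty notches between them, one to a notch, so that the row steps down in size from the big end bin to the small one. Each must sit fully down on the rail, level and square to it, and the barcode scanner and the tape measure stay where they lie.

Things in the scene. Friction and masses are not known exactly. Their poses are not given: they have to be found in the camera images.
- bin_rail: Sizes in mm. Fixed metal plate on edge along y, 524 long, 4 thick, on two dark posts. Origin: on the table under mid-length of its front face; x points back through the plate. Top edge: six 54 mm notches at y = -227, -132, -44, 44, 132, 227, ledge at z = 115, lugs between 8 higher. Hung bins: on the -x side, axes parallel, origin at x = 0 to -2, rim 3 above the ledge, hook lip behind the plate.
- bin_end_big: Biggest blue bin, 70 mm wide (y), 112 deep (x, without hook), rim 74 high. Fixed, already hung in one of the rail's two end notches (which end varies; the other end bin has the other); bolts lie in it. Origin: middle of the lower edge of its back wall's outer face; x points out of the back, y along the rail, z up.
- bin_w62: Loose empty blue bin, 62 mm wide (y), 98 deep (x, without hook), rim 66 high, low front. Origin: mid lower edge of back wall's outer face; x out of the back, inside at -x. Grasp across y at 0.45 depth (sides full height to 0.68). Hook, 30 wide, top of back: web 3 thick flush with rim, then lip slanting down and back to 19 below rim, 18.5 behind; gap wall to lip 5.5 at web, 16 at lip's end.
- bin_w54: Loose empty blue bin, 54 mm wide (y), 84 deep (x, without hook), rim 58 high, low front. Origin: mid lower edge of back wall's outer face; x out of the back, inside at -x. Grasp across y at 0.45 depth (sides full height to 0.68). Hook, 30 wide, top of back: web 3 thick flush with rim, then lip slanting down and back to 19 below rim, 18.5 behind; gap wall to lip 5.5 at web, 16 at lip's end.
- bin_w46: Loose empty blue bin, 46 mm wide (y), 70 deep (x, without hook), rim 50 high, low front. Origin: mid lower edge of back wall's outer face; x out of the back, inside at -x. Grasp across y at 0.45 depth (sides full height to 0.68). Hook, 30 wide, top of back: web 3 thick flush with rim, then lip slanting down and back to 19 below rim, 18.5 behind; gap wall to lip 5.5 at web, 16 at lip's end.
- bin_w38: Loose empty blue bin, 38 mm wide (y), 56 deep (x, without hook), rim 42 high, low front. Origin: mid lower edge of back wall's outer face; x out of the back, inside at -x. Grasp across y at 0.45 depth (sides full height to 0.68). Hook, 30 wide, top of back: web 3 thick flush with rim, then lip slanting down and back to 19 below rim, 18.5 behind; gap wall to lip 5.5 at web, 16 at lip's end.
- bin_end_small: Smallest blue bin, 30 mm wide (y), 44 deep (x, without hook), rim 34 high. Fixed, already hung in one of the rail's two end notches (which end varies; the other end bin has the other); bolts lie in it. Origin: middle of the lower edge of its back wall's outer face; x points out of the back, y along the rail, z up.
- barcode_scanner: Dark grey hand scanner, 70x168x77 mm, lying loose at the left; bystander. Origin under its middle.
- tape_measure: Yellow and black pocket tape measure, about 70x80x36 mm with a black strap, lying loose at the left; bystander. Origin at one edge of its case, on the table.
Not all that is in view belongs to the job. Leave any black or turquoise look-alike of the bin_w38 alone.

How it is judged:
At the end, for the whole second after the job is handed in: From the big end bin come bin_w62, _w54, _w46, _w38 at 95, 183, 271, 359 mm (each within 14, between origins), at rest; origin -8 to +6 mm from the plate's front face, height within 6 mm of fully seated, tilt under 0.15 rad, square to the rail within 0.12 rad (horizontal distance between bin_w62 and bin_end_big between 0.081 and 0.109 m and x of bin_w62 in the frame of bin_rail between -0.008 and 0.006 m and height (world z) of bin_w62 between 0.046 and 0.058 m and angle between each of bin_w62, bin_w54, bin_w46, bin_w38's own z axis and vertical below 0.15 rad and angle between the y axis of each of bin_w62, bin_w54, bin_w46, bin_w38 and the y axis of bin_rail, either way round below 0.12 rad and linear speed of each of bin_w62, bin_w54, bin_w46, bin_w38 below 0.02 m/s and angular speed of each of bin_w62, bin_w54, bin_w46, bin_w38 below 0.2 rad/s and horizontal distance between bin_w54 and bin_end_big between 0.169 and 0.197 m and x of bin_w54 in the frame of bin_rail between -0.008 and 0.006 m and height (world z) of bin_w54 between 0.054 and 0.066 m and horizontal distance between bin_w46 and bin_end_big between 0.257 and 0.285 m and x of bin_w46 in the frame of bin_rail between -0.008 and 0.006 m and height (world z) of bin_w46 between 0.062 and 0.074 m and horizontal distance between bin_w38 and bin_end_big between 0.345 and 0.373 m and x of bin_w38 in the frame of bin_rail between -0.008 and 0.006 m and height (world z) of bin_w38 between 0.07 and 0.082 m); the robot touches nothing.
It fails at once if the barcode scanner is shifted by more than 3 cm (distance of barcode_scanner from where it was at the start of the episode above 0.03 m).
It fails at once if the tape measure is shifted by more than 3 cm (distance of tape_measure from where it was at the start of the episode above 0.03 m).
It also fails if it takes over 99 s, if anything falls off the work surface, if the arm or the gripper's body presses on something with over 40 N, if the wrist force passes 120 N, or if a joint passes its speed limit or range.

## Working session

There is one attempt and no reset: what is moved stays moved. The work goes in short steps, Python scripts to look and compute and a tool call to move; the robot and the scene stay as the last step left them, time stands still between calls to the robot, and variables do not carry over. Pictures are saved under pics/ and viewed, at most 14 in all, crops included, and the job is handed in when it is done.

Besides the shell and the picture viewer there is one more tool, called after ">>>" by a JSON object that holds its "name" and its "arguments". step_arm: Moves the arm, as the interface text tells. Its arguments: {"type":"object","properties":{"targets":{"type":"array","items":{"type":"array","items":{"type":"number"}}},"squeeze":{"type":"number"}},"required":["targets"]}

```bash
mkdir -p pics
python3 - <<'E'
from station import r,camera,camera_info
import cv2,numpy as np
o=r.get_obs(); print(o, r.tcp_to_tips)
for n in("scene","top"):
    p,d=camera(n); np.savez(f"{n}0.npz",p=p,d=d,**camera_info(n)); cv2.imwrite(f"pics/{n}0.png",cv2.resize(p[...,::-1],(800,600)))
    i=camera_info(n); print(n,i["intrinsics"].round(1).tolist(),(-i["R"].T@i["t"]).round(3),i["R"].round(2).tolist())
E
```

```text
{'time_s': 0.0, 'joint_positions': array([-1.26490325,  0.46944993, -0.04860115,  1.53373262,  0.0241207 ,
        1.14098021, -0.08229913]), 'joint_velocities': array([ 9.74981358e-04,  1.34723525e-03, -1.23050627e-03,  4.04185254e-04,
       -6.46554328e-04,  5.38172508e-04,  2.26622151e-05]), 'effort': array([-3.58542593e-04, -5.07973337e+01, -8.10581096e-02, -2.36155146e+01,
       -6.13013562e-02,  3.78361938e-02,  1.82015115e-04]), 'eef_pos': array([0.22158256, 0.63695863, 0.22947734]), 'tcp_rot': array([-5.23324958e-01, -3.09745159e+00,  3.09238869e-03]), 'contact_force': array([-0.20872417,  0.34873244,  0.19741433]), 'wrist_torque': array([-0.03379024,  0.01648633,  0.04417336]), 'finger_force': 0.0, 'finger_gap': 0.08708877280421075} 0.008
scene [[395.1, 0.0, 259.0], [0.0, 395.1, 186.8], [0.0, 0.0, 1.0]] [1.265 0.287 0.987] [[-0.24, 0.97, -0.02], [0.72, 0.16, -0.67], [-0.65, -0.17, -0.74]]
top [[373.5, 0.0, 257.3], [0.0, 373.5, 196.8], [0.0, 0.0, 1.0]] [0.412 0.05  1.18 ] [[-0.02, -1.0, -0.02], [-1.0, 0.02, -0.04], [0.04, 0.02, -1.0]]
```

View pics/scene0.png

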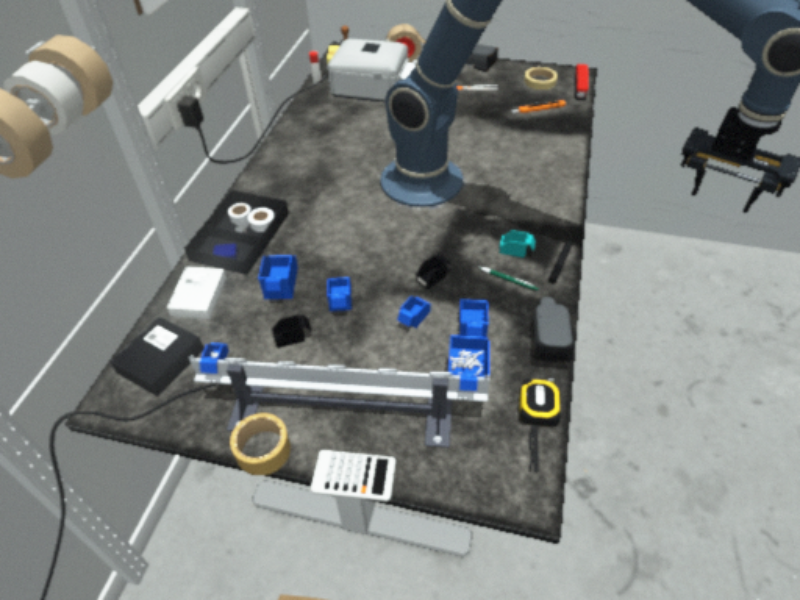

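View pics/top0.png

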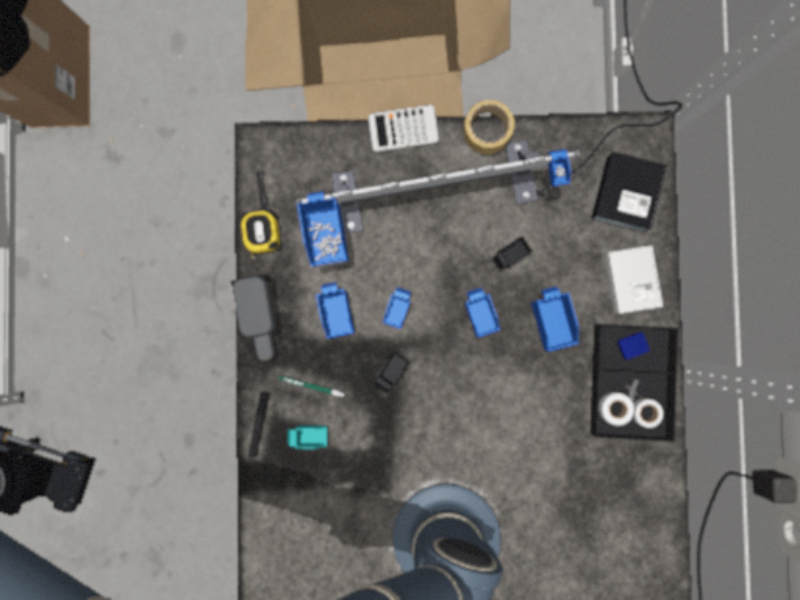

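The top view shows four loose blue bins at (335,310), (398,308), (483,313) and (556,318). The big end bin is left on the rail at (322,230) and the small one right at (560,168). The black look-alikes at (512,253) and (392,372) and the turquoise one at (308,437) are excluded by colour.

```bash
cat > h.py <<'E'
import numpy as np,cv2
def blue(p):
    h=cv2.cvtColor(p,cv2.COLOR_RGB2HSV); return cv2.inRange(h,(100,130,60),(125,255,255))
def pts(d,i,m):
    v,u=np.nonzero((m>0)&(d>0)); z=d[v,u]; c=np.c_[u,v,np.ones(len(u))]@np.linalg.inv(i["intrinsics"]).T*z[:,None]
    return (c-i["t"])@i["R"]            # world = R^T (c - t)
def ray(uv,i,z):
    c=np.c_[np.reshape(uv,(-1,2)),np.ones(len(np.reshape(uv,(-1,2))))]@np.linalg.inv(i["intrinsics"]).T@i["R"]
    o=-i["R"].T@i["t"]; return o+c*((z-o[2])/c[:,2:])
E
python3 - <<'E'
from h import *
for n in("top","scene"):
    f=np.load(n+"0.npz"); m=blue(f["p"]); k,l,s,c=cv2.connectedComponentsWithStats(m)
    for j in range(1,k):
        if s[j,4]<60: continue
        P=pts(f["d"],f,l==j); zt=np.percentile(P[:,2],97)
        out=[n,c[j].round(),s[j,4],"ztop",round(zt,3)]
        if n=="top":
            cn=cv2.findContours((l==j).astype(np.uint8),0,2)[0][0].reshape(-1,2).astype(float)
            b=cv2.minAreaRect(ray(cn,f,zt)[:,:2].astype(np.float32)); out+=[np.round(b[0],3),np.round(b[1],3),round(b[2],1)]
        else: out+=[P.mean(0).round(3)]
        print(*out)
f=np.load("top0.npz")
P=pts(f["d"],f,np.ones(f["d"].shape)); q=P[(P[:,2]>.108)&(P[:,2]<.135)&(P[:,0]>.5)&(P[:,0]<.85)&(abs(P[:,1])<.35)]
print(len(q),q[:,:3].min(0),q.max(0)); v=cv2.fitLine(q[:,:2].astype(np.float32),cv2.DIST_HUBER,0,.01,.01).ravel();print(v,np.degrees(np.arctan2(-v[0]/v[1],1)))
E
```

```text
top [358. 107.] 218 ztop 0.12 [ 0.704 -0.217] [0.063 0.037] 4.6
top [206. 144.] 748 ztop 0.119 [0.604 0.219] [0.133 0.075] 8.7
top [214. 199.] 586 ztop 0.059 [0.454 0.206] [0.103 0.057] 10.6
top [254. 197.] 270 ztop 0.044 [0.457 0.085] [0.037 0.073] 68.9
top [308. 200.] 447 ztop 0.052 [ 0.445 -0.076] [0.089 0.049] 17.4
top [355. 205.] 863 ztop 0.067 [ 0.43  -0.215] [0.115 0.073] 14.3
top [405. 221.] 241 ztop 0.024 [ 0.374 -0.375] [0.043 0.055] 20.8
scene [144. 160.] 90 ztop 0.024 [ 0.374 -0.374  0.02 ]
scene [178. 177.] 616 ztop 0.066 [ 0.435 -0.219  0.031]
scene [217. 188.] 325 ztop 0.05 [ 0.447 -0.076  0.023]
scene [264. 199.] 286 ztop 0.043 [0.46  0.088 0.023]
scene [301. 218.] 1006 ztop 0.118 [0.529 0.219 0.053]
scene [136. 228.] 229 ztop 0.119 [ 0.714 -0.218  0.107]
697 [ 0.56656425 -0.25215292  0.10806803] [0.7391271  0.26336338 0.1254284 ]
[ 0.14192888 -0.98987687  0.7079847  -0.10316058] 8.159477
```

>>> {"name": "step_arm", "arguments": {"targets": [[2.2,-4.2,0.7,0,0,3,1],[2.2,-4.2,0.7,0,0,3,1],[2.2,-4.2,0.7,0,0,3,1],[2.2,-4.2,0.7,0,0,3,1],[2.2,-4.2,0.7,0,0,3,1],[2.2,-4.2,0.7,0,0,3,1],[2.2,-4.2,0.7,0,0,3,1],[2.2,-4.2,0.7,0,0,3,1],[2.2,-4.2,0.7,0,0,3,1],[2.2,-4.2,0.7,0,0,3,1]]}}

```text
time_s: 1.35
eef_pos: [0.4421, 0.216, 0.3006]
tcp_rot: [0.299, -3.127, 0.0]
contact_force: [0.3, 0.3, 0.1]
finger_gap: 0.0869
finger_force: 0.0
```

```bash
cat > w.py <<'E'
import sys
from station import r,camera,camera_info
from h import *
from scipy.spatial.transform import Rotation as Ro
def shot(name):
    i=camera_info("wrist"); p,d=camera("wrist"); np.savez(name+".npz",p=p,d=d,**i)
    cv2.imwrite(f"pics/{name}.png",cv2.resize(p[...,::-1],(640,480))); return p,d,i
def state():
    o=r.get_obs(); R=Ro.from_rotvec(o["tcp_rot"]).as_matrix(); y=R[:,1]
    yaw=(np.degrees(np.arctan2(-y[0],y[1]))+90)%180-90
    print("t",round(o["time_s"],2),"tcp",o["eef_pos"].round(4),"yaw",yaw.round(2),"z",R[:,2].round(3),"q",o["joint_positions"].round(2),"gap",round(o["finger_gap"],4)); return o["eef_pos"],yaw
def blobs(p,d,i,amin=400):
    m=cv2.morphologyEx(blue(p),cv2.MORPH_OPEN,np.ones((3,3))); k,l,s,c=cv2.connectedComponentsWithStats(m)
    for j in range(1,k):
        if s[j,4]<amin: continue
        P=pts(d,i,l==j); zt=np.percentile(P[:,2],96); T=P[P[:,2]>zt-.006]
        b=cv2.minAreaRect(T[:,:2].astype(np.float32)); B=cv2.minAreaRect(P[:,:2].astype(np.float32))
        print("blob",c[j].round(),s[j,:5],"zt",zt.round(4),*[(np.round(q[0],4),np.round(q[1],4),round(q[2],1)) for q in (b,B)])
E
python3 - <<'E'
from w import *
tcp,yaw=state(); p,d,i=shot("w1"); print((-i["R"].T@i["t"]-tcp).round(3),i["R"].round(2).tolist(),i["intrinsics"][0]); blobs(p,d,i)
E
```

```text
t 1.35 tcp [0.4421 0.216  0.3006] yaw 10.92 z [-0. -0. -1.] q [-0.63  0.11  0.1   1.87 -0.01  1.17  1.23] gap 0.0869
[-0.081 -0.016  0.156] [[-0.19, 0.98, -0.0], [0.94, 0.18, 0.3], [0.29, 0.06, -0.95]] [338.6564378    0.         251.06471762]
blob [ 22. 108.] [   0   70   54   79 3266] zt 0.0519 (array([ 0.4552, -0.0596]), array([0.0344, 0.0744]), 70.7) (array([ 0.4525, -0.0895]), array([0.0937, 0.0783]), 17.7)
blob [150. 142.] [ 126  112   53   62 1899] zt 0.0443 (array([0.4621, 0.0865]), array([0.0383, 0.0539]), 69.5) (array([0.461 , 0.0819]), array([0.0478, 0.0864]), 69.3)
blob [245. 160.] [ 223  121   46   82 3403] zt 0.0597 (array([0.4646, 0.2131]), array([0.0725, 0.0533]), 10.2) (array([0.4575, 0.2092]), array([0.1053, 0.0585]), 10.1)
blob [252. 262.] [230 236  33  42 575] zt 0.1076 (array([0.4885, 0.231 ]), array([0.165 , 0.0055]), 16.7) (array([0.5107, 0.2274]), array([0.2056, 0.0385]), 6.3)
blob [217. 255.] [203 238  48  40 665] zt 0.1092 (array([0.4959, 0.1925]), array([0.0047, 0.1713]), 85.5) (array([0.5262, 0.2103]), array([0.0562, 0.2296]), 86.8)
blob [231. 324.] [ 202  308   60   38 1926] zt 0.1198 (array([0.5426, 0.2159]), array([0.2497, 0.07  ]), 8.1) (array([0.5947, 0.2232]), array([0.3549, 0.07  ]), 8.2)
```

View pics/w1.png

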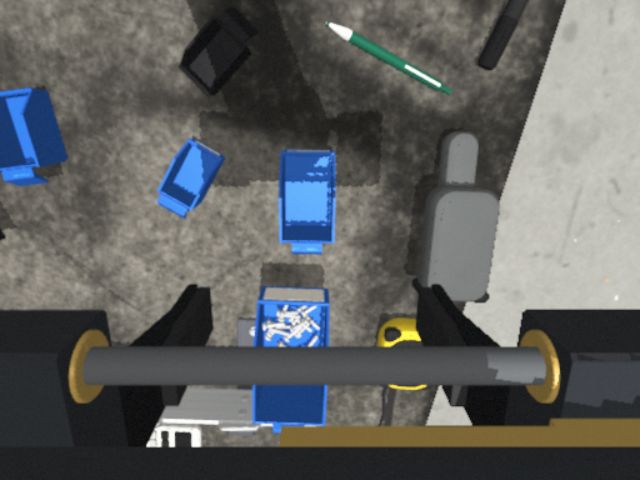

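>>> {"name": "step_arm", "arguments": {"targets": [[3.2,-2.7,0.3,0,0,0,1],[3.2,-2.7,0.3,0,0,0,1],[3.2,-2.7,0.3,0,0,0,1],[3.2,-2.7,0.3,0,0,0,1],[3.2,-2.7,0.3,0,0,0,1],[3.2,-2.7,0.3,0,0,0,1],[3.2,-2.7,0.2,0,0,0,1],[3.2,-2.7,0,0,0,-1,1],[0,0,0,0,0,-1,1],[0,0,0,0,0,-1,1]]}}

```text
time_s: 2.65
eef_pos: [0.6972, 0.0025, 0.3198]
tcp_rot: [0.213, -3.133, -0.002]
contact_force: [0.3, 0.8, 0.4]
finger_gap: 0.0869
finger_force: 0.0
```

```bash
cat >> w.py <<'E'
def bin_pose(f,W,D,guess,yaw,H,hw=17):
    """rim points near guess -> refined centre-line, back face position"""
    P=pts(f["d"],f,blue(f["p"])); a=np.radians(yaw); X=np.array([np.cos(a),np.sin(a)]); Y=np.array([-X[1],X[0]])
    q=P[:,:2]-guess; m=(np.hypot(*q.T)<.6*D+.03)&(abs(P[:,2]-H)<.008); q=q[m]; x=q@X; y=q@Y
    # side walls: fit line to each outer side in the straight part
    mid=(y.min()+y.max())/2; 
    res=[]
    for s in(-1,1):
        k=(s*(y-mid)>W/2-.006)&(x>np.percentile(x,10))&(x<np.percentile(x,70)); c=np.polyfit(x[k],y[k],1); res.append((k.sum(),c))
    sl=np.mean([c[0] for _,c in res]); 
    ext=lambda v:(np.percentile(v,1).round(4),np.percentile(v,99).round(4))
    out=abs(y-mid)>hw-.002 if W<.036 else abs(y-mid)>.5*W-.006
    print("n",len(x),"zmed",np.median(P[:,2][m]).round(4),"y",ext(y),"side yaw corr",[np.degrees(np.arctan(c[0])).round(1) for _,c in res],"x sides",ext(x[out]),"x hook",ext(x[abs(y-mid)<.012]))
    back=np.percentile(x[out],98.5); g=guess+X*(back-.45*D)+Y*((ext(y)[0]+ext(y)[1])/2)
    print("   origin",(g+X*.45*D).round(4),"grasp",g.round(4),"full-height side length",(back-np.percentile(x[out],1.5)).round(4),"expect",round(.68*D,4)); return g
E
python3 - <<'E'
from w import *
tcp,yaw=state(); p,d,i=shot("w2")
f=np.load("w1.npz"); bin_pose(f,.054,.084,np.array([.4575,.2092]),10.2,.058); bin_pose(f,.038,.056,np.array([.459,.0835]),-20.8,.042)
for n,z0 in(("w2",1),("top0",0)):
    f=np.load(n+".npz"); P=pts(f["d"],f,(blue(f["p"])==0)); q=P[(P[:,2]>.109)&(P[:,2]<.13)&(P[:,0]>.56)&(P[:,0]<.8)&(abs(P[:,1])<.3)]
    q=q[abs(q[:,1])<.17]; c=np.polyfit(q[:,1],q[:,0],1); e=q[:,0]-np.polyval(c,q[:,1]); k=abs(e)<.01; c=np.polyfit(q[k,1],q[k,0],1); e=q[k,0]-np.polyval(c,q[k,1])
    print(n,k.sum(),"x at y0",c[1].round(4),"yaw",np.degrees(np.arctan(-c[0])).round(2),np.percentile(e,[2,25,50,75,98]).round(4),"z",np.percentile(q[:,2],[5,50,95]).round(4))
E
```

```text
t 2.65 tcp [0.6972 0.0025 0.3198] yaw 7.79 z [-0.002  0.001 -1.   ] q [-0.25  0.46  0.28  1.37 -0.13  1.34  1.74] gap 0.0869
n 569 zmed 0.059 y (np.float64(-0.0235), np.float64(0.0292)) side yaw corr [np.float64(1.4), np.float64(-0.9)] x sides (np.float64(-0.0324), np.float64(0.0329)) x hook (np.float64(0.0302), np.float64(0.0437))
   origin [0.4892 0.2178] grasp [0.452  0.2111] full-height side length 0.0649 expect 0.0571
n 554 zmed 0.0431 y (np.float64(-0.0149), np.float64(0.0229)) side yaw corr [np.float64(2.5), np.float64(-3.1)] x sides (np.float64(-0.0279), np.float64(0.0277)) x hook (np.float64(0.0145), np.float64(0.0296))
   origin [0.4855 0.0777] grasp [0.462  0.0867] full-height side length 0.0544 expect 0.0381
w2 1923 x at y0 0.6931 yaw 9.07 [-0.003  -0.0016 -0.0006  0.001   0.0087] z [0.1107 0.1166 0.1251]
top0 271 x at y0 0.6936 yaw 8.9 [-0.0031 -0.0015 -0.0004  0.0011  0.008 ] z [0.1104 0.1156 0.124 ]
```

View pics/w2.png

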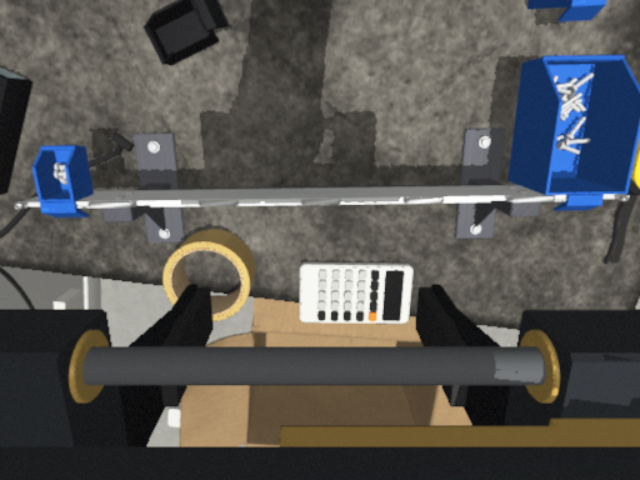

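The image shows the rail from (20,205) to (630,195), with the small bin at (62,180) and the big one at (578,130). The four inner notches are empty.

Run:
```python
from w import *
f=np.load("w2.npz"); P=pts(f["d"],f,(blue(f["p"])==0)); a=np.radians(9.0)
X=np.array([np.cos(a),np.sin(a)]);Y=np.array([-X[1],X[0]]); o=np.array([.692,0])
x=(P[:,:2]-o)@X; y=(P[:,:2]-o)@Y; z=P[:,2]
k=(z>.111)&(z<.13)&(abs(x)<.02)
for s in np.arange(-.3,.3,.01):
    j=k&(abs(y-s-.005)<.005)
    if j.sum()>5: print(round(s+.005,3),j.sum(),"z",np.percentile(z[j],[50,95]).round(4),"x",np.percentile(x[j],[3,50,97]).round(4))
# ends of plate
j=(z>.09)&(z<.13)&(abs(x)<.008); print("ends",np.percentile(y[j],[.1,.5,99.5,99.9]))
B=pts(f["d"],f,blue(f["p"])); x=(B[:,:2]-o)@X; y=(B[:,:2]-o)@Y; z=B[:,2]
for s,n in((1,"big"),(-1,"small")):
    j=(s*y>.15)&(abs(z-.118)<.006)&(x>-.13); j2=j&(abs(x)<.05)
    print(n,j.sum(),"y",np.percentile(y[j],[1,99]).round(4),"mid",np.percentile(y[j],[1,99]).mean().round(4),"x",np.percentile(x[j],[1,99]).round(4))
    w=j&(abs(y-s*.227)>.017) if s>0 else j; print("   back x off hook",np.percentile(x[w],[97,99,99.8]).round(4))
```

```text
-0.255 17 z [0.1234 0.1256] x [-0.0023 -0.0019  0.0014]
-0.245 68 z [0.1189 0.1249] x [-0.0023 -0.0008  0.0015]
-0.235 17 z [0.1167 0.1179] x [-0.0023 -0.0007  0.0013]
-0.205 34 z [0.1168 0.1189] x [-0.0021  0.0001  0.0061]
-0.195 32 z [0.1162 0.1198] x [-0.0019 -0.0003  0.0021]
-0.185 91 z [0.1163 0.1253] x [-0.0019  0.0015  0.0167]
-0.175 166 z [0.1152 0.125 ] x [-0.0019  0.0075  0.0169]
-0.165 165 z [0.1153 0.1254] x [-0.0018  0.0075  0.0167]
-0.155 102 z [0.1181 0.1253] x [-0.0018  0.0007  0.0159]
-0.145 44 z [0.116  0.1176] x [-0.0018  0.      0.0023]
-0.135 46 z [0.1164 0.1175] x [-0.0016 -0.      0.0025]
-0.125 44 z [0.1169 0.1178] x [-0.0016  0.0002  0.0026]
-0.115 40 z [0.1163 0.1184] x [-0.0016  0.0002  0.0027]
-0.105 38 z [0.1162 0.1178] x [-0.0014  0.0001  0.0019]
-0.095 45 z [0.1212 0.1251] x [-0.0014 -0.0007  0.0025]
-0.085 63 z [0.124 0.126] x [-0.0013 -0.0007  0.0027]
-0.075 65 z [0.1238 0.1256] x [-0.0012 -0.0006  0.0029]
-0.065 60 z [0.1202 0.1253] x [-0.0012  0.0002  0.0029]
-0.055 47 z [0.1161 0.1175] x [-0.0011  0.0007  0.0031]
-0.045 45 z [0.1163 0.1179] x [-0.0
[... 1096 characters left out ...]
2 0.0015 0.0039]
0.165 61 z [0.1168 0.1237] x [0.0004 0.0017 0.0042]
0.175 133 z [0.1149 0.1246] x [0.0003 0.0079 0.0195]
0.185 169 z [0.1149 0.1252] x [0.0004 0.0094 0.0195]
0.195 156 z [0.1147 0.125 ] x [0.0005 0.0095 0.0198]
0.205 30 z [0.1232 0.1257] x [0.0005 0.0015 0.0043]
0.215 35 z [0.1165 0.1186] x [-0.      0.0027  0.0058]
0.255 29 z [0.1165 0.1175] x [0.0012 0.0025 0.005 ]
0.265 62 z [0.1216 0.125 ] x [-0.0022  0.0025  0.0048]
ends [-0.25297965 -0.25069162  0.26457477  0.26772921]
big 1440 y [0.1994 0.2694] mid 0.2344 x [-0.0796  0.0127]
   back x off hook [0.0046 0.0095 0.0131]
small 790 y [-0.2338 -0.2032] mid -0.2185 x [-0.0374  0.0103]
   back x off hook [0.0084 0.0103 0.0105]
```

>>> {"name": "step_arm", "arguments": {"targets": [[-3.1,-1,0,0,0,1,1],[-3.1,-1,0,0,0,1,1],[-3.1,-1,0,0,0,1,1],[-3.1,-1,0,0,0,1,1],[-3.1,-1,0,0,0,1,1],[-3.1,-1,0,0,0,1,1],[-3.1,-1,0,0,0,0,1],[-3.1,-1,0,0,0,0,1],[0,0,0,0,0,0,1],[0,0,0,0,0,0,1]]}}

```text
time_s: 3.95
eef_pos: [0.45, -0.0773, 0.3211]
tcp_rot: [-0.381, 3.117, 0.001]
contact_force: [0.3, 0.0, -0.5]
finger_gap: 0.0869
finger_force: 0.0
```

```bash
cat >> w.py <<'E'
def bp(f,W,D,H,guess,yaw):
    P=pts(f["d"],f,blue(f["p"])); g=np.array(guess)
    for it in range(3):
        a=np.radians(yaw); X=np.array([np.cos(a),np.sin(a)]); Y=np.array([-X[1],X[0]])
        q=P[:,:2]-g; x=q@X; y=q@Y; m=(abs(y)<W/2+.012)&(abs(x)<D/2+.03)&(abs(P[:,2]-H-.001)<.006); x=x[m]; y=y[m]; z=P[m,2]
        # outer sides: extremes in x-slices
        xs=np.arange(-.15*D,.45*D,.006); L=[];Rr=[];xc=[]
        for s in xs:
            k=abs(x-s)<.004
            if k.sum()>8: L.append(y[k].min());Rr.append(y[k].max());xc.append(s)
        cl=np.polyfit(xc,L,1);cr=np.polyfit(xc,Rr,1); yaw+=np.degrees((cl[0]+cr[0])/2); g=g+Y*(np.median(L)+np.median(Rr))/2
    wd=np.median(Rr)-np.median(L); hk=x[abs(y)<.010].max(); so=(abs(y)>.0165)&(abs(y)<W/2+.002); bk=x[so].max()
    print(f"W{W}: yaw {yaw:.1f} slopes {np.degrees(cl[0]):.1f} {np.degrees(cr[0]):.1f} width {wd:.4f} z {np.median(z):.4f} back {bk:.4f} hook-max {hk:.4f} diff {hk-bk:.4f} origin {(g+X*bk).round(4)} grasp {(g+X*(bk-.45*D)).round(4)}")
E
python3 - <<'E'
from w import *
state(); shot("w3"); f=np.load("w3.npz"); g=np.load("w1.npz")
bp(g,.054,.084,.058,(.4575,.2092),10.4); bp(g,.038,.056,.042,(.459,.0835),-21)
bp(f,.062,.098,.066,(.43,-.215),14.3); bp(f,.046,.070,.050,(.445,-.076),17.4); bp(f,.038,.056,.042,(.459,.0835),-21)
E
```

```text
t 3.95 tcp [ 0.45   -0.0773  0.3211] yaw 13.93 z [ 0.002  0.001 -1.   ] q [-0.21  0.02  0.3   1.91 -0.01  1.21  1.9 ] gap 0.0869
W0.054: yaw 10.3 slopes -0.5 0.5 width 0.0523 z 0.0592 back 0.0344 hook-max 0.0439 diff 0.0095 origin [0.4909 0.218 ] grasp [0.4537 0.2112]
W0.038: yaw -22.3 slopes 3.9 -3.9 width 0.0377 z 0.0433 back 0.0181 hook-max 0.0302 diff 0.0121 origin [0.4772 0.0805] grasp [0.4539 0.0901]
W0.062: yaw 13.9 slopes 0.2 -0.2 width 0.0625 z 0.0670 back 0.0418 hook-max 0.0532 diff 0.0115 origin [ 0.4716 -0.2093] grasp [ 0.4288 -0.2199]
W0.046: yaw 18.1 slopes 1.5 -1.5 width 0.0454 z 0.0512 back 0.0295 hook-max 0.0400 diff 0.0105 origin [ 0.4734 -0.0677] grasp [ 0.4434 -0.0775]
W0.038: yaw -20.5 slopes 3.6 -3.5 width 0.0380 z 0.0427 back 0.0184 hook-max 0.0298 diff 0.0114 origin [0.4774 0.0801] grasp [0.4538 0.0889]
```

View pics/w3.png

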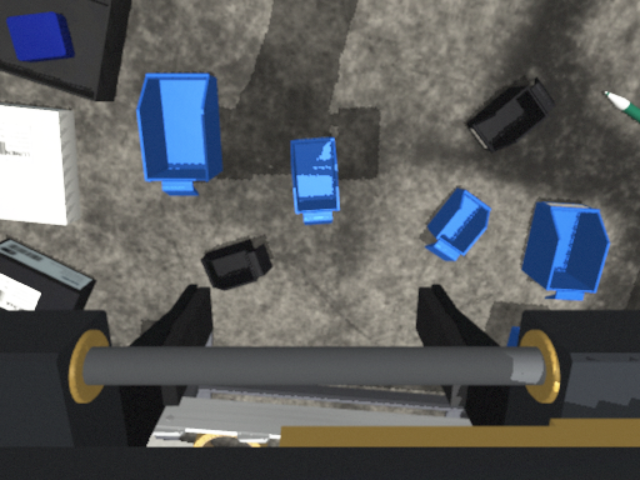

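The w3 view enlarges the loose bins: w62 at (180,130), w46 at (315,180), w38 at (457,223) and w54 at (565,248). The measured widths of 62.5, 45.4, 38 and 52 mm, and the rim heights, match each bin. The black ones at (510,115) and (237,263) are look-alikes. I'll start with w62.

>>> {"name": "step_arm", "arguments": {"targets": [[-0.5,-3.6,-3,0,0,0,1],[-0.5,-3.6,-4,0,0,0,1],[-0.5,-3.6,-4,0,0,0,1],[-0.6,-3.5,-4,0,0,0,1],[0,0,-4,0,0,0,1],[0,0,-3,0,0,0,1],[0,0,-1,0,0,0,1],[0,0,0,0,0,0,1],[0,0,0,0,0,0,1],[0,0,0,0,0,0,1]]}}

```text
time_s: 5.25
eef_pos: [0.4296, -0.2216, 0.0916]
tcp_rot: [-0.378, 3.117, -0.001]
contact_force: [-0.2, -0.3, -0.4]
finger_gap: 0.0872
finger_force: 0.0
```

```bash
python3 -c "
from w import *
state()"
```

```text
t 5.25 tcp [ 0.4296 -0.2216  0.0916] yaw 13.83 z [ 0.002 -0.001 -1.   ] q [ 0.07  0.36  0.39  2.13 -0.21  0.69  2.42] gap 0.0872
```

>>> {"name": "step_arm", "arguments": {"targets": [[-0.1,0.2,-2,0,0,0,1],[0,0,-2,0,0,0,1],[0,0,-1.2,0,0,0,1],[0,0,0,0,0,0,1],[0,0,0,0,0,0,-0.2],[0,0,0,0,0,0,-0.2],[0,0,0,0,0,0,-0.2],[0,0,0,0,0,0,-0.2],[0,0,0.5,0,0,0,-0.2],[0,0,1.5,0,0,0,-0.2]], "squeeze": 15}}

```text
time_s: 6.5
eef_pos: [0.427, -0.2191, 0.0586]
tcp_rot: [0.378, -3.117, -0.002]
contact_force: [-0.6, -0.4, -1.5]
finger_gap: 0.0619
finger_force: 15.0
```

>>> {"name": "step_arm", "arguments": {"targets": [[0,0,4,0,0,0,-0.2],[2.2,3.9,4,0,0,-0.6,-0.2],[2.2,3.9,1.2,0,0,-0.6,-0.2],[2.2,3.9,0,0,0,-0.6,-0.2],[2.2,3.9,0,0,0,-0.6,-0.2],[2.2,3.9,0,0,0,-0.6,-0.2],[2.2,3.9,0,0,0,-0.6,-0.2],[2.2,3.9,0,0,0,-0.6,-0.2],[2.2,3.9,0,0,0,-0.6,-0.2],[2.2,3.8,0,0,0,-0.4,-0.2]]}}

```text
time_s: 7.75
eef_pos: [0.6262, 0.1319, 0.1515]
tcp_rot: [-0.236, 3.132, -0.0]
contact_force: [1.1, -0.6, -0.9]
finger_gap: 0.0618
finger_force: 15.0
```

Run:
```python
from w import *
state(); p,d,i=shot("w4")
```

```text
t 7.75 tcp [0.6262 0.1319 0.1515] yaw 8.61 z [ 0. -0. -1.] q [-0.51  0.5   0.33  1.72 -0.19  0.96  1.61] gap 0.0618
```

View pics/w4.png

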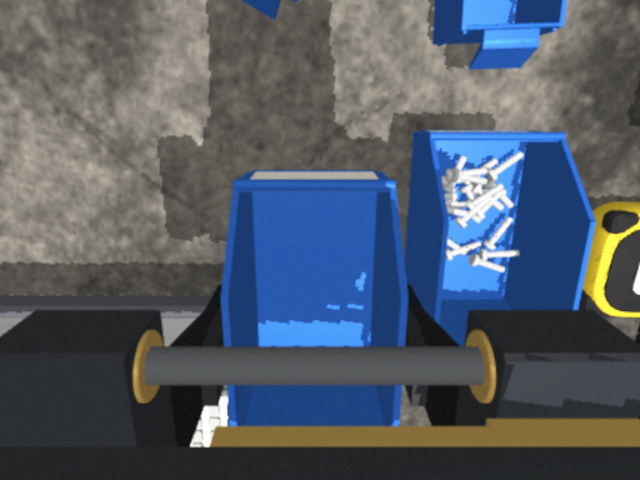

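```bash
cat >> w.py <<'E'
def held(name,tcp,yaw,W,D):
    f=np.load(name+".npz"); P=pts(f["d"],f,blue(f["p"])); a=np.radians(yaw); X=np.array([np.cos(a),np.sin(a)]);Y=np.array([-X[1],X[0]])
    q=P[:,:2]-tcp[:2]; x=q@X; y=q@Y; z=P[:,2]-tcp[2]
    k=(abs(y)<W/2+.006)&(abs(x)<D)&(z>.012)&(z<.04)
    for s in np.arange(-.08,.07,.006):
        j=k&(abs(x-s)<.003)
        if j.sum()>8: print(round(s,3),j.sum(),"ztop",np.percentile(z[j],97).round(4),"y",y[j].min().round(4),y[j].max().round(4))
E
python3 - <<'E'
from w import *
held("w4",np.array([.6262,.1319,.1515]),8.61,.062,.098)
E
```

```text
-0.038 99 ztop 0.0155 y -0.0307 0.031
-0.032 283 ztop 0.0214 y -0.031 0.0312
-0.026 381 ztop 0.0278 y -0.031 0.0312
-0.02 369 ztop 0.0294 y -0.031 0.0313
-0.014 343 ztop 0.0296 y -0.0311 0.0314
-0.008 364 ztop 0.0295 y -0.0348 0.035
-0.002 179 ztop 0.0287 y -0.0313 0.0317
0.004 41 ztop 0.0196 y -0.0285 0.0289
0.01 26 ztop 0.0296 y -0.0308 0.0305
0.016 182 ztop 0.0295 y -0.0311 0.031
0.022 240 ztop 0.0295 y -0.0309 0.0309
0.028 230 ztop 0.0292 y -0.0309 0.0311
0.034 93 ztop 0.025 y -0.0285 0.0289
0.04 333 ztop 0.0154 y -0.0284 0.029
```

>>> {"name": "step_arm", "arguments": {"targets": [[0,0,-1.5,0,0,0,-0.2],[0,0,-1.5,0,0,0,-0.2],[0,0,-1,0,0,0,-0.2],[0,0,-0.6,0,0,0,-0.2],[0,0,-0.5,0,0,0,-0.2],[0,0,-0.4,0,0,0,-0.2],[0,0,-0.3,0,0,0,-0.2],[0,0,-0.2,0,0,0,-0.2],[0,0,-0.1,0,0,0,-0.2],[0,0,0,0,0,0,-0.2]]}}

```text
time_s: 9.05
eef_pos: [0.6269, 0.1307, 0.0904]
tcp_rot: [-0.236, 3.13, 0.001]
contact_force: [1.8, 0.7, 2.9]
finger_gap: 0.0622
finger_force: 15.0
```

>>> {"name": "step_arm", "arguments": {"targets": [[0,0,-0.1,0,0,0,-0.2],[0,0,0,0,0,0,0.75],[0,0,0,0,0,0,0.75],[0,0,0,0,0,0,0.75],[0,0,1,0,0,0,0.75],[0,0,2,0,0,0,0.75],[0,0,3,0,0,0,0.75],[-2,-1,4,0,0,0,1],[-3,-3,3,0,0,0,1],[-3,-4,1,0,0,0,1]]}}

```text
time_s: 10.3
eef_pos: [0.5465, 0.0504, 0.2324]
tcp_rot: [-0.238, 3.127, 0.002]
contact_force: [0.2, -0.8, 1.1]
finger_gap: 0.0863
finger_force: 0.0
```

```bash
cat >> w.py <<'E'
O=np.array([.6901,.0078]); A=np.radians(8.63); RX=np.array([np.cos(A),np.sin(A)]); RY=np.array([-RX[1],RX[0]])
def hung(f,yc,W):
    P=pts(f["d"],f,blue(f["p"])); q=P[:,:2]-O; x=q@RX; y=q@RY; z=P[:,2]
    k=(abs(y-yc)<W/2+.008)&(abs(z-.117)<.012)&(x>-.11)&(x<.025)
    side=k&(abs(y-yc)>W/2-.006)
    print("hung",yc,k.sum(),"y",np.percentile(y[k],[.5,99.5]).round(4),"mid",np.percentile(y[k],[.5,99.5]).mean().round(4),"x",x[k].min().round(4),x[k].max().round(4))
    for s in np.arange(-.07,.02,.01):
        j=k&(abs(x-s)<.005)
        if j.sum()>5: print("  x",round(s,3),j.sum(),"ztop",np.percentile(z[j],95).round(4),"y",y[j].min().round(4),y[j].max().round(4))
E
python3 - <<'E'
from w import *
state(); p,d,i=camera("top")+(camera_info("top"),)
f=dict(p=p,d=d,**i); hung(f,.132,.062); hung(f,.227,.07)
E
```

```text
t 10.3 tcp [0.5465 0.0504 0.2324] yaw 8.72 z [ 0.006  0.002 -1.   ] q [-0.48  0.26  0.38  1.86 -0.12  1.04  1.67] gap 0.0863
hung 0.132 68 y [0.1185 0.1597] mid 0.1391 x -0.0545 0.0134
  x 0.0 32 ztop 0.1199 y 0.1214 0.1578
  x 0.01 18 ztop 0.1206 y 0.1174 0.1412
hung 0.227 133 y [0.1893 0.2591] mid 0.2242 x -0.0886 0.0155
  x -0.07 6 ztop 0.1202 y 0.19 0.2585
  x -0.06 8 ztop 0.1196 y 0.1894 0.2582
  x -0.05 11 ztop 0.1195 y 0.1893 0.2583
  x -0.04 7 ztop 0.1199 y 0.1893 0.2583
  x -0.03 11 ztop 0.1193 y 0.1893 0.2589
  x -0.02 9 ztop 0.1186 y 0.1893 0.2591
  x -0.01 10 ztop 0.119 y 0.1893 0.2592
  x 0.0 39 ztop 0.1213 y 0.194 0.2576
  x 0.01 23 ztop 0.12 y 0.211 0.2376
```

>>> {"name": "step_arm", "arguments": {"targets": [[-2,2,0,0,0,0.2,0.7],[-2,3,0,0,0,0.2,0.7],[-2,3.5,-1,0,0,0.2,0.7],[-2,3.5,-2,0,0,0.3,0.7],[-1.4,3.3,-3,0,0,0.3,0.7],[0,0.8,-3,0,0,0.3,0.7],[0,0,-3,0,0,0,0.7],[0,0,-2,0,0,0,0.7],[0,0,0,0,0,0,0.7],[0,0,0,0,0,0,0.7]]}}

```text
time_s: 11.6
eef_pos: [0.4527, 0.2119, 0.0899]
tcp_rot: [-0.276, 3.127, 0.002]
contact_force: [0.3, 0.6, 0.8]
finger_gap: 0.0738
finger_force: 0.0
```

Run:
```python
from w import *
state(); p,d,i=camera("top")+(camera_info("top"),)
f=dict(p=p,d=d,**i); hung(f,.132,.062)
```

```text
t 11.6 tcp [0.4527 0.2119 0.0899] yaw 10.1 z [ 0.002  0.001 -1.   ] q [-0.72  0.37  0.24  2.09 -0.14  0.69  1.36] gap 0.0738
hung 0.132 104 y [0.098  0.1597] mid 0.1289 x -0.0747 0.0149
  x -0.07 8 ztop 0.1182 y 0.098 0.1587
  x -0.05 6 ztop 0.1171 y 0.098 0.1588
  x -0.04 7 ztop 0.1206 y 0.0989 0.1585
  x -0.03 6 ztop 0.122 y 0.098 0.1594
  x -0.02 8 ztop 0.1192 y 0.0988 0.16
  x -0.01 6 ztop 0.1208 y 0.0983 0.1595
  x 0.0 38 ztop 0.1204 y 0.1027 0.1556
  x 0.01 20 ztop 0.1188 y 0.1176 0.1413
```

w62 hangs level and seated, 95 mm from the big bin. Next is w54.

>>> {"name": "step_arm", "arguments": {"targets": [[0,0,-2,0,0,0,0.7],[0,0,-2,0,0,0,0.7],[0,0,-1.4,0,0,0,0.7],[0,0,-0.5,0,0,0,0.7],[0,0,0,0,0,0,-0.3],[0,0,0,0,0,0,-0.3],[0,0,0,0,0,0,-0.3],[0,0,0.5,0,0,0,-0.3],[0,0,2.5,0,0,0,-0.3],[0,0,4,0,0,0,-0.3]]}}

```text
time_s: 12.9
eef_pos: [0.4507, 0.211, 0.0996]
tcp_rot: [0.277, -3.127, 0.002]
contact_force: [0.4, 0.2, -0.7]
finger_gap: 0.054
finger_force: 15.0
```

>>> {"name": "step_arm", "arguments": {"targets": [[0,0,4,0,0,0,-0.3],[0.4,-2.6,4,0,0,-0.3,-0.3],[1.6,-3.5,1,0,0,-0.3,-0.3],[2.4,-3.5,0,0,0,-0.3,-0.3],[3,-3,0,0,0,-0.3,-0.3],[4,-2,0,0,0,-0.3,-0.3],[4,-1.4,0,0,0,0,-0.3],[3,-0.5,-1,0,0,0,-0.3],[1,0,-2,0,0,0,-0.3],[0,0,-0.5,0,0,0,-0.3]]}}

```text
time_s: 14.15
eef_pos: [0.6439, 0.0471, 0.1521]
tcp_rot: [0.236, -3.128, -0.0]
contact_force: [-0.4, 0.6, -0.9]
finger_gap: 0.0539
finger_force: 15.0
```

Run:
```python
from w import *
t,y=state(); p,d,i=shot("w5"); held("w5",t,y,.054,.084)
```

```text
t 14.15 tcp [0.6439 0.0471 0.1521] yaw 8.64 z [-0.005 -0.    -1.   ] q [-0.39  0.51  0.36  1.7  -0.21  0.97  1.76] gap 0.0539
-0.032 200 ztop 0.0181 y -0.0269 0.0271
-0.026 305 ztop 0.0248 y -0.0268 0.0271
-0.02 379 ztop 0.0303 y -0.0269 0.0271
-0.014 326 ztop 0.0302 y -0.0268 0.0273
-0.008 353 ztop 0.0304 y -0.0304 0.0279
-0.002 151 ztop 0.0298 y -0.0269 0.0272
0.004 36 ztop 0.0193 y -0.0245 0.0249
0.01 36 ztop 0.0303 y -0.0266 0.027
0.016 175 ztop 0.0302 y -0.0269 0.027
0.022 232 ztop 0.0301 y -0.0267 0.0271
0.028 193 ztop 0.0299 y -0.0268 0.0269
0.034 1129 ztop 0.0203 y -0.0245 0.025
0.04 82 ztop 0.019 y -0.0243 0.0241
```

>>> {"name": "step_arm", "arguments": {"targets": [[0.15,-0.15,-1.5,0,0,0,-0.3],[0,0,-1.5,0,0,0,-0.3],[0,0,-1,0,0,0,-0.3],[0,0,-0.6,0,0,0,-0.3],[0,0,-0.5,0,0,0,-0.3],[0,0,-0.5,0,0,0,-0.3],[0,0,-0.3,0,0,0,-0.3],[0,0,-0.2,0,0,0,-0.3],[0,0,-0.2,0,0,0,-0.3],[0,0,0,0,0,0,-0.3]]}}

```text
time_s: 15.45
eef_pos: [0.6465, 0.0452, 0.0912]
tcp_rot: [0.236, -3.132, -0.0]
contact_force: [-1.6, 0.6, 0.3]
finger_gap: 0.0538
finger_force: 15.0
```

>>> {"name": "step_arm", "arguments": {"targets": [[0,0,-0.2,0,0,0,-0.3],[0,0,-0.05,0,0,0,-0.3],[0,0,0,0,0,0,0.56],[0,0,0,0,0,0,0.56],[0,0,1,0,0,0,0.56],[0,0,2,0,0,0,0.56],[-1,0,4,0,0,0,0.56],[-3,-2,3,0,0,1,0.7],[-4,-2,0,0,0,2,0.7],[-4,-2,0,0,0,2,0.7]]}}

```text
time_s: 16.7
eef_pos: [0.527, -0.0158, 0.1912]
tcp_rot: [-0.373, 3.116, 0.0]
contact_force: [0.5, -0.8, 0.8]
finger_gap: 0.0737
finger_force: 0.0
```

>>> {"name": "step_arm", "arguments": {"targets": [[-4,-2,0,0,0,2,0.7],[-4,-2,0,0,0,2,0.7],[0,-2,-1,0,0,0,0.7],[0,0,-3,0,0,0,0.7],[0,0,-4,0,0,0,0.7],[0,0,-1,0,0,0,0.7],[0,0,0,0,0,0,0.7],[0,0,0,0,0,0,0.7],[0,0,0,0,0,0,0.7],[0,0,0,0,0,0,0.7]]}}

```text
time_s: 17.95
eef_pos: [0.4477, -0.0749, 0.0997]
tcp_rot: [-0.481, 3.103, 0.0]
contact_force: [0.0, 0.7, -0.5]
finger_gap: 0.0744
finger_force: 0.0
```

Run:
```python
from w import *
state(); p,d,i=camera("top")+(camera_info("top"),)
f=dict(p=p,d=d,**i); hung(f,.132,.062);hung(f,.044,.054)
```

```text
t 17.95 tcp [ 0.4477 -0.0749  0.0997] yaw 17.63 z [ 0.001  0.    -1.   ] q [-0.25  0.3   0.38  2.19 -0.18  0.68  2.13] gap 0.0744
hung 0.132 105 y [0.098  0.1596] mid 0.1288 x -0.0766 0.0147
  x -0.07 8 ztop 0.1169 y 0.0981 0.1587
  x -0.04 7 ztop 0.1191 y 0.0989 0.1584
  x -0.03 8 ztop 0.1193 y 0.0979 0.1597
  x -0.02 7 ztop 0.1192 y 0.0983 0.1596
  x -0.01 6 ztop 0.1213 y 0.0997 0.1594
  x 0.0 39 ztop 0.1203 y 0.1055 0.1579
  x 0.01 19 ztop 0.1191 y 0.1173 0.1411
hung 0.044 74 y [0.0267 0.0562] mid 0.0414 x -0.0452 -0.0207
  x -0.04 34 ztop 0.1123 y 0.0269 0.0562
  x -0.03 26 ztop 0.1103 y 0.0272 0.0549
  x -0.02 13 ztop 0.1087 y 0.0266 0.0561
```

w54 does not read as seated, so I'll look.

Run:
```python
from w import *
p,d=camera("scene"); cv2.imwrite("pics/s2.png",cv2.resize(p[150:300,150:350,::-1],(800,600),interpolation=2))
p,d=camera("top"); i=camera_info("top"); np.savez("t2.npz",p=p,d=d,**i); cv2.imwrite("pics/t2.png",cv2.resize(p[90:240,180:380,::-1],(800,600),interpolation=2))
```

```text
(no output)
```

View pics/s2.png

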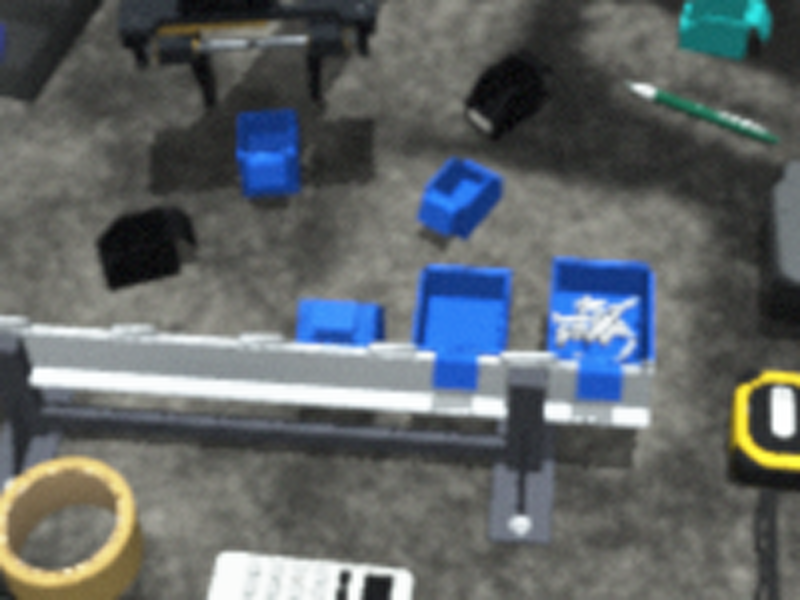

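View pics/t2.png

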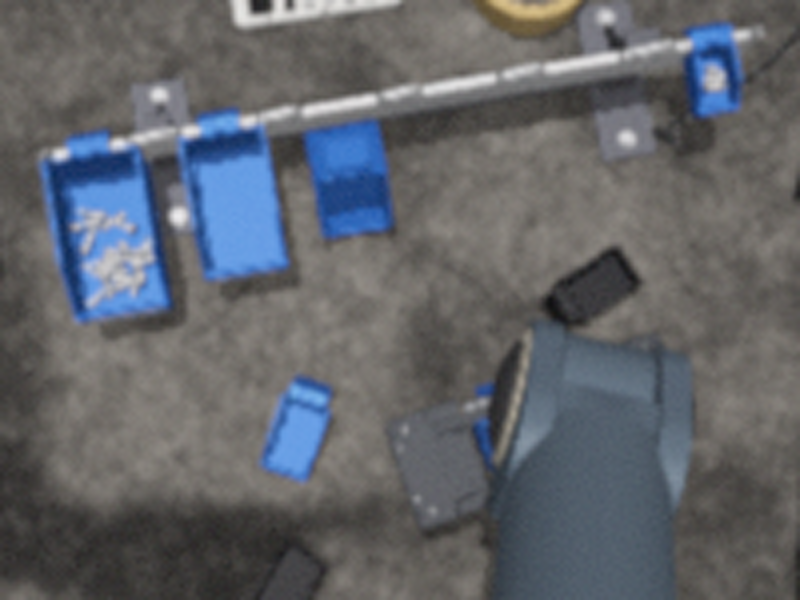

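w54 has tipped onto its nose in front of its notch: top view (350,180), scene view (340,320). I'll measure how it lies.

Run:
```python
from w import *
p,d=camera("scene"); S=dict(p=p,d=d,**camera_info("scene"))
for n,f in(("top",np.load("t2.npz")),("scene",S)):
    P=pts(f["d"],f,blue(f["p"])); q=P[:,:2]-O; x=q@RX; y=q@RY; z=P[:,2]
    k=(abs(y-.044)<.045)&(x>-.14)&(x<.02); k&=y<.09
    print(n,k.sum(),"x",x[k].min().round(3),x[k].max().round(3),"y",y[k].min().round(3),y[k].max().round(3),"z",z[k].max().round(3))
    for s in np.arange(-.14,.02,.005):
        j=k&(abs(x-s)<.0025)
        if j.sum()>2: print("  x",round(s,3),j.sum(),"hookz",z[j&(abs(y-.041)<.012)].round(3)[:9],"sidez",z[j&(abs(y-.041)>.018)].round(3)[:8],"y",y[j].min().round(3),y[j].max().round(3))
```

```text
top 499 x -0.078 0.01 y 0.008 0.07 z 0.114
  x -0.075 16 hookz [0.021 0.019 0.022 0.017] sidez [ 0.064  0.064  0.057  0.063  0.019  0.018  0.017 -0.001] y 0.015 0.068
  x -0.07 30 hookz [0.02  0.017 0.016 0.018 0.017 0.019 0.023 0.019 0.018] sidez [0.073 0.068 0.069 0.074 0.015 0.015 0.016 0.013] y 0.016 0.068
  x -0.065 26 hookz [0.014 0.014 0.017 0.015 0.017 0.015 0.015 0.02  0.019] sidez [0.077 0.034 0.074 0.015 0.025 0.017 0.017 0.016] y 0.017 0.067
  x -0.06 24 hookz [0.01  0.009 0.007 0.009 0.013 0.011 0.011 0.01 ] sidez [0.066 0.06  0.087 0.05  0.041 0.008 0.012 0.013] y 0.017 0.068
  x -0.055 28 hookz [0.009 0.009 0.007 0.007 0.004 0.007 0.007 0.004 0.009] sidez [0.093 0.088 0.08  0.088 0.087 0.009 0.006 0.012] y 0.017 0.068
  x -0.05 31 hookz [0.103 0.009 0.004 0.    0.006 0.003 0.005 0.006 0.005] sidez [0.098 0.094 0.099 0.095 0.002 0.005 0.003 0.008] y 0.016 0.067
  x -0.045 65 hookz [0.11  0.106 0.106 0.104 0.107 0.106 0.104 0.106 0.106] sidez [0.101 0.105 0.104 0.102 0.101 0.101 0.103 0.102] y 0.016 0.066
  x -0.04 65 hookz [0.106 0.114 0.107 0.107 0.112 0.108 0.113 0.10
[... 1379 characters left out ...]
99 0.1   0.098] y 0.018 0.069
  x -0.04 37 hookz [0.11  0.109 0.11  0.112 0.112 0.108 0.108 0.108 0.104] sidez [0.1   0.099 0.096 0.099 0.102 0.095 0.095 0.096] y 0.016 0.07
  x -0.035 37 hookz [0.107 0.11  0.11  0.11  0.109 0.108 0.108 0.108 0.107] sidez [0.093 0.094 0.095 0.092 0.091 0.092 0.093 0.094] y 0.016 0.069
  x -0.03 61 hookz [0.11  0.11  0.11  0.106 0.109 0.108 0.106 0.108 0.11 ] sidez [0.093 0.09  0.095 0.088 0.088 0.09  0.091 0.09 ] y 0.017 0.068
  x -0.025 49 hookz [0.11  0.106 0.102 0.105 0.107 0.106 0.11  0.108 0.105] sidez [0.088 0.087 0.088 0.088 0.085 0.084] y 0.017 0.065
  x -0.02 12 hookz [0.104 0.106 0.105 0.106 0.106 0.106 0.085 0.088] sidez [0.086 0.088] y 0.021 0.06
```

w54 leans nose-down at about 56° between the table and the plate. The likely cause is that I lifted before the fingers had fully cleared it. I'll finish w46 first, with a longer release, then recover w54.

>>> {"name": "step_arm", "arguments": {"targets": [[-0.4,-0.3,-1,0,0,0,0.6],[0,0,-2.5,0,0,0,0.6],[0,0,-2.5,0,0,0,0.6],[0,0,-1.4,0,0,0,0.6],[0,0,-0.4,0,0,0,0.6],[0,0,0,0,0,0,-0.5],[0,0,0,0,0,0,-0.5],[0,0,0,0,0,0,-0.5],[0,0,0,0,0,0,-0.5],[0,0,0.5,0,0,0,-0.5]]}}

```text
time_s: 19.4
eef_pos: [0.443, -0.0779, 0.0262]
tcp_rot: [0.481, -3.104, -0.0]
contact_force: [-0.3, 0.2, -0.7]
finger_gap: 0.0457
finger_force: 15.0
```

>>> {"name": "step_arm", "arguments": {"targets": [[0,0,4,0,0,0,-0.5],[1,0.2,4,0,0,-1,-0.5],[2.5,0.4,3,0,0,-1,-0.5],[3,0.5,1.6,0,0,-1,-0.5],[3,0.5,0,0,0,-1,-0.5],[3,0.5,0,0,0,-1,-0.5],[3,0.5,0,0,0,-1,-0.5],[3,0.5,0,0,0,-1,-0.5],[2.5,0.4,0,0,0,-1,-0.5],[1.2,0.2,0,0,0,-1,-0.5]]}}

```text
time_s: 20.65
eef_pos: [0.6659, -0.0404, 0.1517]
tcp_rot: [0.236, -3.132, 0.0]
contact_force: [-0.5, -0.9, -0.3]
finger_gap: 0.0461
finger_force: 15.0
```

Run:
```python
from w import *
t,y=state(); p,d,i=shot("w6"); held("w6",t,y,.046,.07)
```

```text
t 20.65 tcp [ 0.6659 -0.0404  0.1517] yaw 8.62 z [-0.001 -0.    -1.   ] q [-0.29  0.55  0.42  1.65 -0.26  0.99  1.93] gap 0.0461
-0.032 158 ztop 0.0173 y -0.023 0.0228
-0.026 272 ztop 0.0239 y -0.023 0.023
-0.02 371 ztop 0.0302 y -0.0231 0.023
-0.014 301 ztop 0.0307 y -0.0257 0.0231
-0.008 330 ztop 0.0311 y -0.0261 0.0233
-0.002 120 ztop 0.0293 y -0.0213 0.023
0.004 24 ztop 0.0193 y -0.0203 0.0209
0.01 49 ztop 0.0311 y -0.0224 0.0229
0.016 162 ztop 0.0307 y -0.0226 0.0228
0.022 224 ztop 0.0306 y -0.0225 0.023
0.028 2328 ztop 0.0296 y -0.0226 0.0227
```

>>> {"name": "step_arm", "arguments": {"targets": [[-0.05,0,-1.5,0,0,0,-0.5],[0,0,-1.5,0,0,0,-0.5],[0,0,-1,0,0,0,-0.5],[0,0,-0.6,0,0,0,-0.5],[0,0,-0.5,0,0,0,-0.5],[0,0,-0.5,0,0,0,-0.5],[0,0,-0.3,0,0,0,-0.5],[0,0,-0.3,0,0,0,-0.5],[0,0,-0.15,0,0,0,-0.5],[0,0,0,0,0,0,-0.5]]}}

```text
time_s: 21.95
eef_pos: [0.6659, -0.0408, 0.0894]
tcp_rot: [-0.236, 3.13, -0.0]
contact_force: [1.3, 0.5, 1.8]
finger_gap: 0.0459
finger_force: 15.0
```

Run:
```python
from w import *
t,y=state(); p,d=camera("scene"); np.savez("s3.npz",p=p,d=d,**camera_info("scene")); cv2.imwrite("pics/s3.png",cv2.resize(p[150:300,150:350,::-1],(800,600),interpolation=2))
```

```text
t 21.95 tcp [ 0.6659 -0.0408  0.0894] yaw 8.63 z [ 0.003  0.    -1.   ] q [-0.27  0.62  0.39  1.7  -0.29  0.88  1.96] gap 0.0459
```

View pics/s3.png

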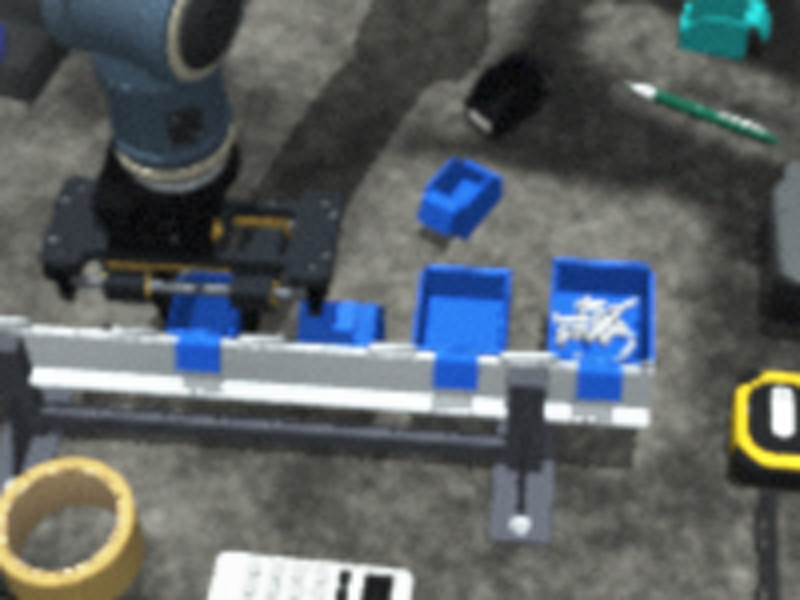

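The w46 hook lip shows behind the plate at (198,350), so it's hooked. I'll release it slowly.

>>> {"name": "step_arm", "arguments": {"targets": [[0,0,0,0,0,0,0.4],[0,0,0,0,0,0,0.4],[0,0,0,0,0,0,0.4],[0,0,0,0,0,0,0.4],[0,0,0,0,0,0,0.4],[0,0,0,0,0,0,0.4],[0,0,0.5,0,0,0,0.4],[0,0,1,0,0,0,0.4],[0,0,1.5,0,0,0,0.4],[0,0,1.5,0,0,0,0.4]]}}

```text
time_s: 23.25
eef_pos: [0.6651, -0.041, 0.1352]
tcp_rot: [-0.236, 3.132, -0.0]
contact_force: [-0.1, -0.5, -0.0]
finger_gap: 0.0612
finger_force: 0.0
```

>>> {"name": "step_arm", "arguments": {"targets": [[0,0,3,0,0,0,0.4],[0,0,4,0,0,0,0.4],[-3,2,1,0,0,0,0.56],[-3,3,0,0,0,0,0.56],[0,3,0,0,0,0,0.56],[0,0,0,0,0,0,0.56],[0,0,0,0,0,0,0.56],[0,0,0,0,0,0,0.56],[0,0,0,0,0,0,0.56],[0,0,0,0,0,0,0.56]]}}

```text
time_s: 24.5
eef_pos: [0.6048, 0.0384, 0.2135]
tcp_rot: [0.235, -3.133, 0.0]
contact_force: [-0.3, 0.1, -0.4]
finger_gap: 0.0676
finger_force: 0.0
```

Run:
```python
from w import *
t,y=state(); p,d=camera("top"); T=dict(p=p,d=d,**camera_info("top")); hung(T,-.044,.046)
p,d=camera("scene"); T=dict(p=p,d=d,**camera_info("scene")); hung(T,-.044,.046)
print("target above w54 grasp:", O+RX*-.05+RY*.0415)
```

```text
t 24.5 tcp [0.6048 0.0384 0.2135] yaw 8.56 z [-0. -0. -1.] q [-0.46  0.39  0.44  1.75 -0.19  1.05  1.76] gap 0.0676Traceback (most recent call last):
  File "<stdin>", line 2, in <module>
  File "w.py", line 59, in hung
    print("hung",yc,k.sum(),"y",np.percentile(y[k],[.5,99.5]).round(4),"mid",np.percentile(y[k],[.5,99.5]).mean().round(4),"x",x[k].min().round(4),x[k].max().round(4))
                                ~~~~~~~~~~~~~^^^^^^^^^^^^^^^^
    return _quantile_unchecked(
        a, q, axis, out, overwrite_input, method, keepdims, weights)
    return _ureduce(a,
                    func=_quantile_ureduce_func,
    ...<5 lines>...
                    overwrite_input=overwrite_input,
                    method=method)
    r = func(a, **kwargs)
    result = _quantile(arr,
                       quantiles=q,
    ...<2 lines>...
                       out=out,
                       weights=wgt)
    slices_having_nans = np.isnan(arr[-1, ...])
                                  ~~~^^^^^^^^^
IndexError: index -1 is out of bounds for axis 0 with size 0
```

Run:
```python
from w import *
p,d=camera("scene"); T=dict(p=p,d=d,**camera_info("scene"))
cv2.imwrite("pics/s4.png",cv2.resize(p[150:300,150:350,::-1],(800,600),interpolation=2))
shot("w7"); W=np.load("w7.npz")
for f in (T,W):
    P=pts(f["d"],f,blue(f["p"])); q=P[:,:2]-O; x=q@RX; y=q@RY; z=P[:,2]
    for a,b in((-.075,-.01),(.008,.078)):
        k=(y>a)&(y<b)&(x>-.12)&(x<.03)&(z<.13)
        if k.sum()>5: print(k.sum(),"x",x[k].min().round(3),x[k].max().round(3),"y",np.percentile(y[k],[1,99]).round(3),"z",np.percentile(z[k],[1,99]).round(3))
print("w54 grasp:", O+RX*-.05+RY*.0415)
```

```text
399 x -0.109 0.018 y [-0.067 -0.022] z [0.065 0.119]
226 x -0.074 -0.0 y [0.016 0.07 ] z [0.042 0.111]
3754 x -0.073 -0.002 y [-0.066 -0.021] z [0.069 0.119]
5054 x -0.08 0.017 y [0.017 0.07 ] z [0.005 0.111]
w54 grasp: [0.6344389  0.04132748]
```

View pics/s4.png

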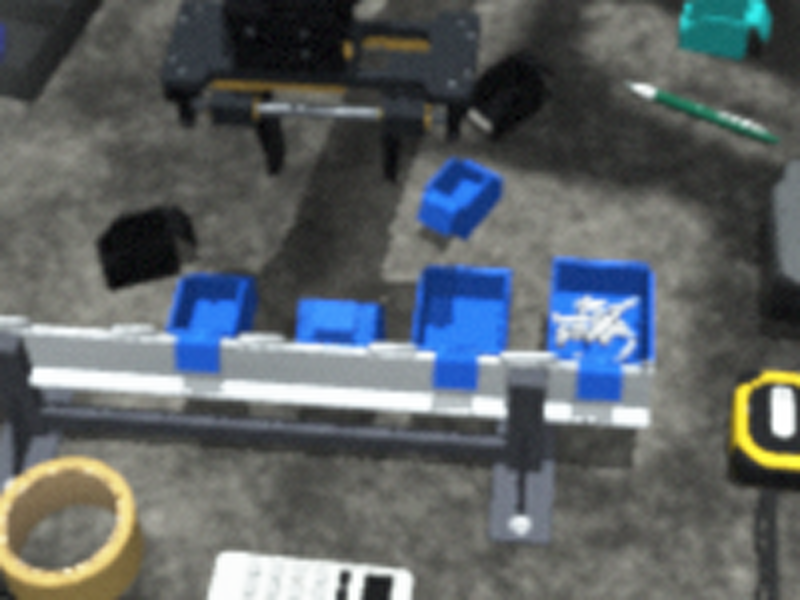

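w46 hangs properly at (205,320). Now I'll grasp the tipped w54 by its sides.

>>> {"name": "step_arm", "arguments": {"targets": [[1.5,0.2,-2,0,0,0,0.47],[1.4,0.2,-3,0,0,0,0.47],[0,0,-3,0,0,0,0.47],[0,0,-2,0,0,0,0.47],[0,0,-2,0,0,0,0.47],[0,0,-1.5,0,0,0,0.47],[0,0,-0.8,0,0,0,0.47],[0,0,-0.3,0,0,0,0.47],[0,0,0,0,0,0,0.47],[0,0,0,0,0,0,0.47]]}}

```text
time_s: 25.9
eef_pos: [0.6342, 0.0431, 0.0682]
tcp_rot: [-0.236, 3.132, 0.0]
contact_force: [0.0, 0.7, 0.2]
finger_gap: 0.0643
finger_force: 0.0
```

>>> {"name": "step_arm", "arguments": {"targets": [[0,0,0,0,0,0,-0.3],[0,0,0,0,0,0,-0.3],[0,0,0,0,0,0,-0.3],[0,0,0,0,0,0,-0.3],[0,0,0,0,0,0,-0.3],[-0.5,0,1,0,0,0,-0.3],[-0.5,0,1.5,0,0,0,-0.3],[0,0,2.5,0,0,0,-0.3],[0,0,4,0,0,0,-0.3],[0,0,4,0,0,0,-0.3]]}}

```text
time_s: 27.15
eef_pos: [0.6232, 0.043, 0.1995]
tcp_rot: [-0.236, 3.133, 0.0]
contact_force: [0.9, 1.1, -0.2]
finger_gap: 0.0537
finger_force: 15.0
```

>>> {"name": "step_arm", "arguments": {"targets": [[-2,0.5,0,-0.6,4,0,-0.3],[-2.5,1.5,0,-0.6,4,0,-0.3],[-2.5,2,0,-0.6,4,0,-0.3],[-2.5,2,0,-0.6,4,0,-0.3],[-2,2,0,-0.6,4,0,-0.3],[-2,2,0,-0.6,4,0,-0.3],[-2,2,0,-0.6,4,0,-0.3],[0,2,0,-0.6,4,0,-0.3],[0,1.5,0,-0.6,4,0,-0.3],[0,0,0,-0.6,4,0,-0.3]]}}

```text
time_s: 28.4
eef_pos: [0.4686, 0.1997, 0.1984]
tcp_rot: [0.187, -2.429, 0.066]
contact_force: [-0.7, -0.3, -1.0]
finger_gap: 0.0538
finger_force: 15.0
```

Run:
```python
from w import *
t,y=state()
for n in("scene","top"):
    p,d=camera(n); f=dict(p=p,d=d,**camera_info(n)); P=pts(d,f,blue(p))
    k=(np.linalg.norm(P-t,axis=1)<.11)&(P[:,2]>.06)&(P[:,0]<.56); Q=P[k]; print(n,k.sum())
    if k.sum()>20:
        x=(Q[:,:2]-t[:2])@RX
        for s in np.arange(-.1,.08,.01):
            j=abs(x-s)<.005
            if j.sum()>2: print(round(s,2),j.sum(),"dz",(Q[j,2]-t[2]).min().round(3),(Q[j,2]-t[2]).max().round(3))
    if n=="scene": cv2.imwrite("pics/s5.png",cv2.resize(p[130:280,200:400,::-1],(800,600),interpolation=2))
```

```text
t 28.4 tcp [0.4686 0.1997 0.1984] yaw 8.75 z [-0.642 -0.097 -0.761] q [-0.62  0.62  0.34  1.57 -0.27  1.69  1.53] gap 0.0538
scene 161
0.03 80 dz -0.033 -0.006
0.04 78 dz -0.035 -0.007
top 402
-0.05 32 dz -0.035 -0.02
-0.04 48 dz -0.055 0.002
-0.03 53 dz -0.054 0.01
-0.02 49 dz -0.051 0.012
-0.01 48 dz -0.05 0.014
-0.0 45 dz -0.046 0.017
0.01 43 dz -0.045 0.028
0.02 45 dz -0.041 0.032
0.03 27 dz -0.039 0.021
0.04 12 dz 0.01 0.022
```

View pics/s5.png

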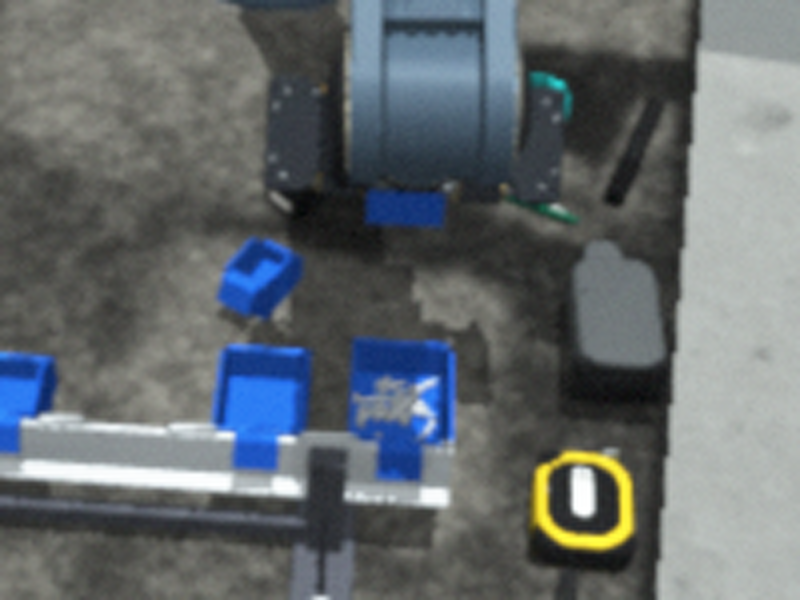

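>>> {"name": "step_arm", "arguments": {"targets": [[0,0,-2.5,0,0,0,-0.3],[0,0,-3,0,0,0,-0.3],[0,0,-3,-0.3,2,0,-0.3],[0,0,-2,-0.6,4,0,-0.3],[0,0,-1.5,-0.6,4,0,-0.3],[0,0,-0.8,0,0,0,-0.3],[0,0,-0.5,0,0,0,-0.3],[0,0,0,0,0,0,-0.3],[0,0,0,0,0,0,-0.3],[0,0,0,0,0,0,-0.3]]}}

```text
time_s: 29.75
eef_pos: [0.4686, 0.198, 0.0657]
tcp_rot: [0.17, -2.254, 0.078]
contact_force: [-2.8, -2.1, 4.8]
finger_gap: 0.0536
finger_force: 18.9
```

Run:
```python
from w import *
t,y=state()
p,d=camera("top"); f=dict(p=p,d=d,**camera_info("top")); P=pts(d,f,blue(p))
k=(np.linalg.norm(P-t,axis=1)<.1)&(P[:,0]<.55); Q=P[k]; x=(Q[:,:2]-t[:2])@RX
for s in np.arange(-.1,.08,.01):
            j=abs(x-s)<.005
            if j.sum()>2: print(round(s,2),j.sum(),"z",Q[j,2].min().round(3),Q[j,2].max().round(3))
```

```text
t 29.75 tcp [0.4686 0.198  0.0657] yaw 8.59 z [-0.764 -0.114 -0.635] q [-0.56  0.88  0.3   1.54 -0.32  1.65  1.59] gap 0.0536
-0.06 5 z 0.001 0.049
-0.05 57 z -0.003 0.056
-0.04 62 z 0.019 0.076
-0.03 66 z 0.019 0.08
-0.02 62 z 0.02 0.084
-0.01 65 z 0.021 0.089
-0.0 63 z 0.022 0.083
0.01 63 z 0.022 0.089
0.02 65 z 0.024 0.097
0.03 65 z 0.023 0.087
0.04 16 z 0.081 0.085
```

>>> {"name": "step_arm", "arguments": {"targets": [[-1.5,-0.2,0.8,0,0,0,-0.3],[-2,-0.3,0,0,0,0,-0.3],[-0.5,0,0,0,0,0,-0.3],[0,0,-0.8,0,0,0,-0.3],[0,0,-0.6,0,0,0,-0.3],[0,0,-0.5,0,0,0,-0.3],[0,0,-0.3,0,0,0,-0.3],[0,0,0,0,0,0,-0.3],[0,0,0,0,0,0,-0.3],[0,0,0,0,0,0,-0.3]]}}

```text
time_s: 31.05
eef_pos: [0.4289, 0.1931, 0.0508]
tcp_rot: [0.17, -2.254, 0.078]
contact_force: [1.3, -0.2, -0.8]
finger_gap: 0.0541
finger_force: 15.0
```

```bash
cat > f.py <<'E'
from w import *
t,y=state()
p,d=camera("top"); f=dict(p=p,d=d,**camera_info("top")); P=pts(d,f,blue(p))
k=(np.linalg.norm(P-t,axis=1)<.1)&(P[:,0]<.53); Q=P[k]; x=(Q[:,:2]-t[:2])@RX
for s in np.arange(-.1,.08,.02):
            j=abs(x-s)<.008
            if j.sum()>2: print(round(s,2),j.sum(),"z",np.percentile(Q[j,2],[5,98]).round(3))
P=pts(d,f,(blue(p)>=0)); k=(P[:,1]>.29)&(P[:,1]<.42)&(P[:,0]>.3)&(P[:,0]<.6)&(P[:,2]>.04)&(P[:,2]<.09); print("scanner-ish",P[k].mean(0) if k.sum() else None)
E
python3 f.py
```

```text
t 31.05 tcp [0.4289 0.1931 0.0508] yaw 8.58 z [-0.764 -0.114 -0.636] q [-0.58  0.85  0.29  1.65 -0.32  1.57  1.59] gap 0.0541
-0.06 34 z [-0.004  0.039]
-0.04 102 z [0.003 0.056]
-0.02 105 z [0.007 0.067]
0.0 110 z [0.006 0.067]
0.02 110 z [0.009 0.081]
0.04 22 z [0.064 0.072]
scanner-ish [0.49241088 0.38337939 0.06771627]
```

>>> {"name": "step_arm", "arguments": {"targets": [[0,0,-0.3,0,0,0,-0.3],[0,0,0,0,0,0,-0.3],[0,0,0,0,0,0,0.6],[0,0,0,0,0,0,0.6],[0,0,0,0,0,0,0.6],[0,0,0,0,0,0,0.6],[0,0,0,0,0,0,0.6],[0,0,1,0,0,0,0.6],[0,0,3,0,0,0,0.6],[0,0,4,0,0,0,0.6]]}}

```text
time_s: 32.35
eef_pos: [0.4283, 0.1929, 0.1286]
tcp_rot: [0.169, -2.252, 0.079]
contact_force: [0.2, -0.1, 0.4]
finger_gap: 0.0698
finger_force: 0.0
```

>>> {"name": "step_arm", "arguments": {"targets": [[0,0,4,0,0,0,0.6],[0,0,4,1,-7,0,0.6],[0,0,3,1,-7,0,0.6],[0.5,0,0,1,-7,0,0.6],[0.5,0,0,1,-7,0,0.6],[0,0,0,1,-7,0,0.6],[0,0,0,1,-7,0,0.6],[0,0,0,1,-7,0,0.6],[0,0,0,0,-1,0,0.6],[0,0,0,0,0,0,0.6]]}}

```text
time_s: 33.6
eef_pos: [0.4389, 0.1931, 0.2381]
tcp_rot: [0.232, -3.132, 0.012]
contact_force: [0.7, -0.2, 0.6]
finger_gap: 0.0694
finger_force: 0.0
```

Run:
```python
from w import *
t,y=state(); p,d,i=shot("w8"); blobs(p,d,i); f=np.load("w8.npz")
bp(f,.054,.084,.058,(.44,.197),9)
```

```text
t 33.6 tcp [0.4389 0.1931 0.2381] yaw 8.48 z [-0.001 -0.008 -1.   ] q [-0.84  0.14  0.37  1.99 -0.05  1.03  1.27] gap 0.0694
blob [254. 148.] [ 227  102   55   98 4961] zt 0.0598 (array([0.4344, 0.1941]), array([0.0746, 0.0539]), 8.6) (array([0.4318, 0.1926]), array([0.1162, 0.0618]), 7.3)
blob [157. 162.] [ 130  127   59   71 2435] zt 0.0441 (array([0.4614, 0.0869]), array([0.0383, 0.0535]), 69.0) (array([0.4619, 0.0819]), array([0.0471, 0.0878]), 69.9)
blob [175. 333.] [ 142  308   63   50 2204] zt 0.2714 (array([0.4349, 0.1636]), array([0.0095, 0.0455]), 65.7) (array([0.5443, 0.1404]), array([0.062 , 0.2607]), 87.7)
blob [257. 326.] [ 222  308   73   33 1799] zt 0.1181 (array([0.5063, 0.2096]), array([0.1872, 0.0698]), 8.6) (array([0.5386, 0.2115]), array([0.2519, 0.0794]), 6.7)
W0.054: yaw 9.3 slopes 11.1 -11.1 width 0.0526 z 0.0592 back 0.0215 hook-max 0.0313 diff 0.0098 origin [0.4616 0.1985] grasp [0.4243 0.1924]
```

View pics/w8.png

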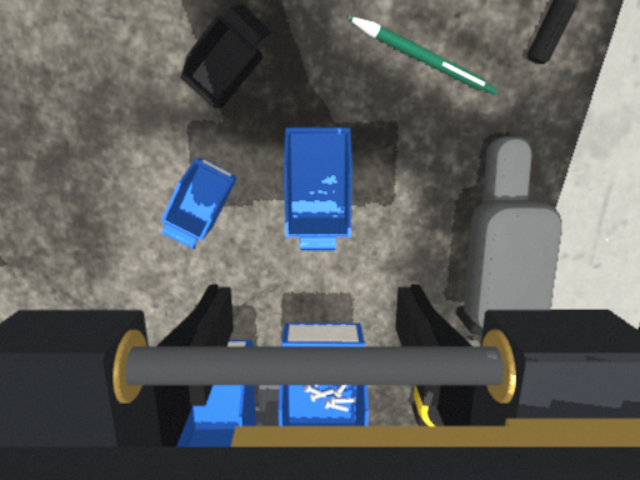

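w54 is upright again at (318,185). I'll regrasp it.

>>> {"name": "step_arm", "arguments": {"targets": [[-0.8,0,-4,0,0,0,0.7],[-0.7,-0.1,-4,0,0,0,0.7],[0,0,-4,0,0,0,0.7],[0,0,-4,0,0,0,0.7],[0,0,-3,0,0,0,0.7],[0,0,-1.3,0,0,0,0.7],[0,0,-0.5,0,0,0,0.7],[0,0,0,0,0,0,0.7],[0,0,0,0,0,0,0.7],[0,0,0,0,0,0,-0.3]]}}

```text
time_s: 34.9
eef_pos: [0.4242, 0.1924, 0.0303]
tcp_rot: [-0.232, 3.132, -0.011]
contact_force: [-0.1, 0.1, -0.1]
finger_gap: 0.0697
finger_force: 0.0
```

>>> {"name": "step_arm", "arguments": {"targets": [[0,0,0,0,0,0,-0.3],[0,0,0,0,0,0,-0.3],[0,0,0,0,0,0,-0.3],[0,0,0,0,0,0,-0.3],[0,0,0.5,0,0,0,-0.3],[0,0,2.5,0,0,0,-0.3],[0,0,4,0,0,0,-0.3],[0,0,4,0,0,0,-0.3],[0,0,4,0,0,0,-0.3],[0,-2,1,0,0,0,-0.3]]}}

```text
time_s: 36.15
eef_pos: [0.4249, 0.1732, 0.1917]
tcp_rot: [-0.236, 3.129, -0.008]
contact_force: [-0.6, -0.8, -0.5]
finger_gap: 0.0537
finger_force: 15.0
```

>>> {"name": "step_arm", "arguments": {"targets": [[0.5,-3,0,0,0,0,-0.3],[1.5,-3.5,0,0,0,0,-0.3],[2.5,-3,0,0,0,0,-0.3],[3.5,-2,0,0,0,0,-0.3],[4,-1.3,0,0,0,0,-0.3],[4,0,0,0,0,0,-0.3],[3.5,0,-1,0,0,0,-0.3],[2,0,-2,0,0,0,-0.3],[0.4,0,-1,0,0,0,-0.3],[0,0,0,0,0,0,-0.3]]}}

```text
time_s: 37.4
eef_pos: [0.641, 0.0431, 0.1478]
tcp_rot: [0.23, -3.128, 0.013]
contact_force: [-0.3, -0.1, -0.4]
finger_gap: 0.0539
finger_force: 15.0
```

Run:
```python
from w import *
t,y=state(); p,d,i=shot("w9"); held("w9",t,y,.054,.084)
```

```text
t 37.4 tcp [0.641  0.0431 0.1478] yaw 8.41 z [-0.004 -0.009 -1.   ] q [-0.46  0.52  0.46  1.72 -0.26  0.97  1.81] gap 0.0539
-0.038 63 ztop 0.0148 y -0.0267 0.0268
-0.032 256 ztop 0.0209 y -0.0268 0.027
-0.026 338 ztop 0.0271 y -0.0269 0.0272
-0.02 376 ztop 0.0305 y -0.0268 0.0273
-0.014 333 ztop 0.0307 y -0.0268 0.0272
-0.008 349 ztop 0.0309 y -0.0309 0.0289
-0.002 149 ztop 0.0298 y -0.0266 0.028
0.004 35 ztop 0.0199 y -0.0244 0.025
0.01 41 ztop 0.0306 y -0.0266 0.0271
0.016 180 ztop 0.0304 y -0.0265 0.0271
0.022 228 ztop 0.0303 y -0.0264 0.0269
0.028 193 ztop 0.0302 y -0.0266 0.0269
0.034 1532 ztop 0.0225 y -0.0242 0.0251
```

>>> {"name": "step_arm", "arguments": {"targets": [[0.6,0.3,0,0.3,0,0,-0.3],[0,0,-1.5,0.2,0,0,-0.3],[0,0,-1.2,0,0,0,-0.3],[0,0,-0.8,0,0,0,-0.3],[0,0,-0.6,0,0,0,-0.3],[0,0,-0.6,0,0,0,-0.3],[0,0,-0.5,0,0,0,-0.3],[0,0,-0.4,0,0,0,-0.3],[0,0,-0.3,0,0,0,-0.3],[0,0,-0.1,0,0,0,-0.3]]}}

```text
time_s: 38.7
eef_pos: [0.6486, 0.0461, 0.0907]
tcp_rot: [-0.231, 3.133, 0.001]
contact_force: [-3.5, -1.8, 6.1]
finger_gap: 0.0537
finger_force: 15.0
```

Run:
```python
from w import *
t,y=state(); p,d=camera("scene"); cv2.imwrite("pics/s6.png",cv2.resize(p[170:290,150:310,::-1],(800,600),interpolation=2))
f=dict(p=p,d=d,**camera_info("scene")); P=pts(d,f,blue(p)); q=P[:,:2]-O; x=q@RX; y=q@RY; z=P[:,2]
for c in(-.044,.044,.132):
    k=(abs(y-c)<.03)&(x>.003)&(x<.03)&(z>.08); print(c,k.sum(),"lip y",y[k].min().round(3),y[k].max().round(3),"z",z[k].min().round(3),z[k].max().round(3)) if k.sum() else print(c,"no lip behind plate")
```

```text
t 38.7 tcp [0.6486 0.0461 0.0907] yaw 8.42 z [ 0.     0.001 -1.   ] q [-0.43  0.6   0.43  1.74 -0.31  0.87  1.85] gap 0.0537
-0.044 93 lip y -0.058 -0.03 z 0.083 0.121
0.044 no lip behind plate
0.132 86 lip y 0.117 0.146 z 0.099 0.12
```

View pics/s6.png

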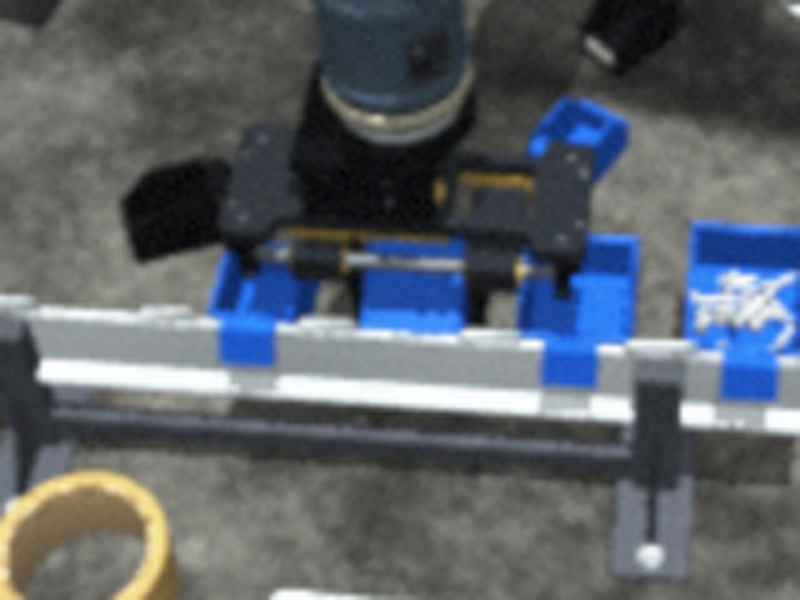

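Run:
```python
from w import *
p,d=camera("scene"); f=dict(p=p,d=d,**camera_info("scene")); P=pts(d,f,blue(p)); q=P[:,:2]-O; x=q@RX; y=q@RY; z=P[:,2]
for c in(-.044,.044,.132):
    k=(abs(y-c)<.016)&(x>-.03)&(z>.06)
    h,e=np.histogram(x[k],np.arange(-.03,.03,.004)); print(c,k.sum()); 
    for a in e[:-1]:
        j=k&(x>=a)&(x<a+.004)
        if j.sum(): print("   ",a.round(3),j.sum(),z[j].min().round(3),z[j].max().round(3))
```

```text
-0.044 123
    -0.006 7 0.111 0.118
    -0.002 18 0.116 0.171
    0.002 20 0.076 0.12
    0.006 25 0.107 0.12
    0.01 28 0.099 0.115
    0.014 25 0.097 0.112
0.044 164
    -0.03 8 0.15 0.156
    -0.026 37 0.126 0.156
    -0.022 20 0.125 0.154
    -0.018 19 0.12 0.131
    -0.014 20 0.12 0.131
    -0.01 19 0.12 0.169
    -0.006 24 0.115 0.125
    -0.002 16 0.115 0.122
    0.002 1 0.119 0.119
0.132 124
    -0.006 8 0.112 0.119
    -0.002 25 0.114 0.176
    0.002 12 0.106 0.179
    0.006 21 0.108 0.12
    0.01 27 0.1 0.119
    0.014 30 0.095 0.114
    0.018 1 0.103 0.103
```

Run:
```python
from w import *
t,y=state(); p,d,i=shot("w10"); held("w10",t,y,.054,.084)
p,d=camera("scene"); f=dict(p=p,d=d,**camera_info("scene")); P=pts(d,f,blue(p)); q=P[:,:2]-O; x=q@RX; y=q@RY; z=P[:,2]
for a in np.arange(-.03,.008,.003):
    j=(abs(y-.044)<.035)&(x>=a)&(x<a+.003)&(z>.05)&(z<.14)
    if j.sum(): print(a.round(3),j.sum(),"z",np.percentile(z[j],[5,50,95]).round(3),"y",y[j].min().round(3),y[j].max().round(3))
```

```text
t 38.8 tcp [0.6486 0.0461 0.0906] yaw 8.43 z [ 0.     0.001 -1.   ] q [-0.43  0.6   0.43  1.74 -0.31  0.87  1.85] gap 0.0539
-0.038 166 ztop 0.019 y -0.0268 0.0269
-0.032 378 ztop 0.0291 y -0.0269 0.0271
-0.026 567 ztop 0.0391 y -0.027 0.0273
-0.02 367 ztop 0.0397 y -0.0264 0.0271
-0.014 324 ztop 0.0394 y -0.0328 0.0329
-0.008 270 ztop 0.0378 y -0.0323 0.0324
-0.002 122 ztop 0.0269 y -0.0245 0.025
0.004 33 ztop 0.0197 y -0.0245 0.0249
0.016 43 ztop 0.0399 y -0.0267 0.0268
0.022 50 ztop 0.0391 y -0.0266 0.0269
-0.03 1 z [0.097 0.097 0.097] y 0.071 0.071
-0.027 26 z [0.093 0.13  0.133] y 0.009 0.072
-0.024 25 z [0.123 0.131 0.134] y 0.016 0.07
-0.021 31 z [0.11  0.128 0.134] y 0.016 0.07
-0.018 24 z [0.124 0.127 0.13 ] y 0.016 0.07
-0.015 24 z [0.123 0.126 0.129] y 0.017 0.068
-0.012 31 z [0.12  0.124 0.129] y 0.017 0.069
-0.009 26 z [0.119 0.122 0.124] y 0.018 0.069
-0.006 23 z [0.116 0.121 0.123] y 0.018 0.067
-0.003 31 z [0.114 0.119 0.123] y 0.018 0.07
-0.0 13 z [0.116 0.119 0.121] y 0.019 0.073
```

The bin's lower back edge caught on the ledge, because its back wall sat slightly past the plate's front face, and it pitched in the grip. That explains the first fall too. I'll lift it, right it the same way, and aim about 5 mm further out next time.

>>> {"name": "step_arm", "arguments": {"targets": [[-0.5,0,2,0,0,0,-0.3],[-0.5,0,4,0,0,0,-0.3],[-2,0.5,4,0,0,0,-0.3],[-2.5,1.5,1,-0.6,4,0,-0.3],[-3,2,0,-0.6,4,0,-0.3],[-3,2,0,-0.6,4,0,-0.3],[-3,2,0,-0.6,4,0,-0.3],[-3,2,0,-0.6,4,0,-0.3],[-3,2,0,-0.6,4,0,-0.3],[-1.4,3,0,-0.6,4,0,-0.3]]}}

```text
time_s: 40.15
eef_pos: [0.4286, 0.1975, 0.201]
tcp_rot: [0.195, -2.641, 0.047]
contact_force: [0.8, -0.1, -0.7]
finger_gap: 0.0539
finger_force: 15.0
```

>>> {"name": "step_arm", "arguments": {"targets": [[0,0,0,-0.6,4,0,-0.3],[0,0,-1,-0.6,4,0,-0.3],[0,0,-1,-0.6,4,0,-0.3],[0,0,-1,-0.6,4,0,-0.3],[0,0,-1,-0.6,4,0,-0.3],[0,0,-1,-0.3,2,0,-0.3],[0,0,-1,0,0,0,-0.3],[0,0,-1,0,0,0,-0.3],[0,0,0,0,0,0,-0.3],[0,0,0,0,0,0,-0.3]]}}

```text
time_s: 41.4
eef_pos: [0.4299, 0.1971, 0.1301]
tcp_rot: [0.167, -2.255, 0.079]
contact_force: [0.1, -0.5, -1.0]
finger_gap: 0.0537
finger_force: 15.0
```

```bash
python3 f.py
```

```text
t 41.4 tcp [0.4299 0.1971 0.1301] yaw 8.46 z [-0.763 -0.114 -0.636] q [-0.63  0.75  0.36  1.63 -0.32  1.7   1.58] gap 0.0537
-0.04 95 z [0.105 0.145]
-0.02 115 z [0.106 0.167]
0.0 114 z [0.109 0.17 ]
0.02 113 z [0.113 0.173]
0.04 61 z [0.117 0.177]
0.06 3 z [0.161 0.165]
scanner-ish [0.49246275 0.38952815 0.06832166]
```

>>> {"name": "step_arm", "arguments": {"targets": [[0,-4,0,0,0,0,-0.3],[0,-4.5,0,0,0,0,-0.3],[0,-4.5,0,0,0,0,-0.3],[0,-4.5,0,0,0,0,-0.3],[0,-4.5,0,0,0,0,-0.3],[0,-4,0,0,0,0,-0.3],[0,-3,-2,0,0,0,-0.3],[0,0,-2.5,0,0,0,-0.3],[0,0,-2,0,0,0,-0.3],[0,0,-0.5,0,0,0,-0.3]]}}

```text
time_s: 42.7
eef_pos: [0.4294, -0.0922, 0.0588]
tcp_rot: [0.168, -2.252, 0.079]
contact_force: [-0.4, 0.9, -0.7]
finger_gap: 0.0542
finger_force: 15.0
```

```bash
python3 f.py
```

```text
t 42.7 tcp [ 0.4294 -0.0922  0.0588] yaw 8.51 z [-0.765 -0.114 -0.634] q [-0.28  0.83  0.45  1.75 -0.07  1.48  1.94] gap 0.0542
-0.04 89 z [0.033 0.071]
-0.02 111 z [0.035 0.095]
0.0 109 z [0.038 0.099]
0.02 114 z [0.042 0.104]
0.04 35 z [0.045 0.108]
scanner-ish [0.46817351 0.36125013 0.06529693]
```

Another 2.8 cm down to touch, then release.

>>> {"name": "step_arm", "arguments": {"targets": [[0,0,-1,0,0,0,-0.3],[0,0,-1,0,0,0,-0.3],[0,0,-0.5,0,0,0,-0.3],[0,0,-0.2,0,0,0,-0.3],[0,0,0,0,0,0,0.6],[0,0,0,0,0,0,0.6],[0,0,0,0,0,0,0.6],[0,0,0,0,0,0,0.6],[0,0,0,0,0,0,0.6],[0,0,0,0,0,0,0.6]]}}

```text
time_s: 44.0
eef_pos: [0.4298, -0.0929, 0.0326]
tcp_rot: [0.167, -2.254, 0.079]
contact_force: [0.1, 0.3, 0.0]
finger_gap: 0.0695
finger_force: 0.0
```

>>> {"name": "step_arm", "arguments": {"targets": [[0,0,1,0,0,0,0.6],[0,0,3,0,0,0,0.6],[0,0,4,0,0,0,0.6],[0,0,4,1,-7,0,0.6],[0,0,4,1,-7,0,0.6],[0.5,0,4,1,-7,0,0.6],[0.5,0,1,1,-7,0,0.6],[0,0,0,1,-7,0,0.6],[0,0,0,1,-7,0,0.6],[0,0,0,1,-8,0,0.6]]}}

```text
time_s: 45.25
eef_pos: [0.4397, -0.0933, 0.2434]
tcp_rot: [-0.227, 3.129, -0.01]
contact_force: [-0.0, 0.3, 1.2]
finger_gap: 0.0694
finger_force: 0.0
```

Run:
```python
from w import *
t,y=state(); p,d,i=shot("w11"); blobs(p,d,i); f=np.load("w11.npz")
bp(f,.054,.084,.058,(.42,-.095),8.6)
P=pts(f["d"],f,blue(f["p"])); k=(np.hypot(P[:,0]-.42,P[:,1]+.095)<.075)&(P[:,2]<.1); print("z max",np.percentile(P[k,2],[1,50,99]).round(3))
```

```text
t 45.25 tcp [ 0.4397 -0.0933  0.2434] yaw 8.29 z [ 0.005 -0.006 -1.   ] q [-0.38  0.07  0.53  2.05 -0.04  1.02  1.88] gap 0.0694
blob [12. 59.] [   0   35   32   46 1115] zt 0.0237 (array([ 0.3715, -0.3587]), array([0.0244, 0.0458]), 86.1) (array([ 0.3738, -0.3594]), array([0.0277, 0.0496]), 78.5)
blob [254. 157.] [ 228  112   53   96 4760] zt 0.0598 (array([ 0.4457, -0.0904]), array([0.0726, 0.0538]), 8.7) (array([ 0.4465, -0.0921]), array([0.1207, 0.0621]), 10.2)
blob [406. 195.] [ 376  160   60   70 2827] zt 0.0437 (array([0.4619, 0.0862]), array([0.0393, 0.0552]), 69.1) (array([0.4645, 0.0981]), array([0.064 , 0.0805]), 69.7)
W0.054: yaw 9.2 slopes -0.0 0.0 width 0.0530 z 0.0592 back 0.0541 hook-max 0.0653 diff 0.0112 origin [ 0.4734 -0.086 ] grasp [ 0.436 -0.092]
z max [0.002 0.005 0.06 ]
```

>>> {"name": "step_arm", "arguments": {"targets": [[-0.4,0.1,-4,0,0,0.3,0.7],[0,0,-4,0,0,0.2,0.7],[0,0,-4,0,0,0,0.7],[0,0,-4,0,0,0,0.7],[0,0,-3,0,0,0,0.7],[0,0,-1.7,0,0,0,0.7],[0,0,-0.6,0,0,0,0.7],[0,0,0,0,0,0,0.7],[0,0,0,0,0,0,0.7],[0,0,0,0,0,0,-0.3]]}}

```text
time_s: 46.55
eef_pos: [0.4363, -0.0919, 0.0302]
tcp_rot: [-0.242, 3.132, -0.011]
contact_force: [0.2, -0.0, -0.0]
finger_gap: 0.0696
finger_force: 0.0
```

>>> {"name": "step_arm", "arguments": {"targets": [[0,0,0,0,0,0,-0.3],[0,0,0,0,0,0,-0.3],[0,0,0,0,0,0,-0.3],[0,0,0,0,0,0,-0.3],[0,0,0.5,0,0,0,-0.3],[0,0,2.5,0,0,0,-0.3],[0,0,4,0,0,0,-0.3],[0,0,4,0,0,0,-0.3],[0,0,3,0,0,0,-0.3],[0,0,0,0,0,0,-0.3]]}}

```text
time_s: 47.8
eef_pos: [0.437, -0.0921, 0.1714]
tcp_rot: [-0.241, 3.128, -0.011]
contact_force: [0.8, 0.8, -1.2]
finger_gap: 0.0539
finger_force: 15.0
```

>>> {"name": "step_arm", "arguments": {"targets": [[1,3,0.5,0,0,0,-0.3],[2,3.5,0,0,0,0,-0.3],[3,3,0,0,0,0,-0.3],[3.5,2.5,0,0,0,0,-0.3],[3.5,1.7,0,0,0,0,-0.3],[3.4,0,0,0,0,0,-0.3],[2.5,0,0,0,0,0,-0.3],[1.4,0,0,0,0,0,-0.3],[0,0,0,0,0,0,-0.3],[0,0,0,0,0,0,-0.3]]}}

```text
time_s: 49.05
eef_pos: [0.6375, 0.0449, 0.174]
tcp_rot: [0.241, -3.13, 0.011]
contact_force: [-0.4, -0.3, -1.2]
finger_gap: 0.054
finger_force: 15.0
```

```bash
cat > g.py <<'E'
from w import *
import sys
yc,W,D=map(float,sys.argv[1:4]); n=sys.argv[4]
t,y=state(); q=t[:2]-O; print("tcp in rail x,y",(q@RX).round(4),(q@RY).round(4)); p,d,i=shot(n); held(n,t,y,W,D)
p,d=camera("scene"); f=dict(p=p,d=d,**camera_info("scene")); P=pts(d,f,blue(p)); q=P[:,:2]-O; x=q@RX; y=q@RY; z=P[:,2]
k=(abs(y-yc)<.02)&(x>-.03)&(x<.04)&(z>.08)&(z<t[2]+.04)
for a in np.arange(-.02,.03,.004):
    j=k&(x>=a)&(x<a+.004)
    if j.sum()>3: print("scene x",a.round(3),j.sum(),"z",np.percentile(z[j],[10,50,90]).round(3),"y",y[j].min().round(3),y[j].max().round(3))
E
python3 g.py .044 .054 .084 w12
```

```text
t 49.05 tcp [0.6375 0.0449 0.174 ] yaw 8.79 z [-0.002 -0.007 -1.   ] q [-0.46  0.49  0.45  1.7  -0.24  1.01  1.8 ] gap 0.054
tcp in rail x,y -0.0464 0.0445
-0.038 49 ztop 0.0145 y -0.0263 0.0271
-0.032 243 ztop 0.0204 y -0.0268 0.0272
-0.026 337 ztop 0.0266 y -0.0268 0.0273
-0.02 373 ztop 0.0304 y -0.0268 0.0274
-0.014 333 ztop 0.0305 y -0.0266 0.0273
-0.008 366 ztop 0.0309 y -0.0309 0.031
-0.002 143 ztop 0.0298 y -0.0267 0.0274
0.004 36 ztop 0.0198 y -0.0246 0.0249
0.01 41 ztop 0.0303 y -0.0266 0.0269
0.016 183 ztop 0.0303 y -0.0269 0.0269
0.022 246 ztop 0.0305 y -0.0267 0.0271
0.028 187 ztop 0.0304 y -0.0267 0.027
0.034 1474 ztop 0.0221 y -0.0245 0.0248
scene x -0.012 88 z [0.147 0.16  0.202] y 0.024 0.064
scene x -0.008 23 z [0.159 0.2   0.202] y 0.03 0.063
scene x -0.004 20 z [0.197 0.201 0.203] y 0.03 0.059
scene x 0.0 33 z [0.193 0.196 0.201] y 0.031 0.059
scene x 0.004 38 z [0.184 0.189 0.194] y 0.03 0.059
scene x 0.008 8 z [0.183 0.186 0.187] y 0.034 0.056
```

>>> {"name": "step_arm", "arguments": {"targets": [[0.4,0.05,0,0,0,0,-0.3],[0,0,-1.5,0,0,0,-0.3],[0,0,-1.5,0,0,0,-0.3],[0,0,-1.5,0,0,0,-0.3],[0,0,-1,0,0,0,-0.3],[0,0,-1,0,0,0,-0.3],[0,0,-0.6,0,0,0,-0.3],[0,0,-0.4,0,0,0,-0.3],[0,0,0,0,0,0,-0.3],[0,0,0,0,0,0,-0.3]]}}

```text
time_s: 50.4
eef_pos: [0.6431, 0.0455, 0.1]
tcp_rot: [-0.241, 3.132, -0.011]
contact_force: [0.3, -0.1, -1.2]
finger_gap: 0.0539
finger_force: 15.0
```

```bash
python3 g.py .044 .054 .084 w13
```

```text
t 50.4 tcp [0.6431 0.0455 0.1   ] yaw 8.81 z [ 0.001 -0.007 -1.   ] q [-0.44  0.58  0.42  1.75 -0.28  0.87  1.83] gap 0.0539
tcp in rail x,y -0.0409 0.0444
-0.038 43 ztop 0.0144 y -0.0266 0.0268
-0.032 251 ztop 0.0202 y -0.0267 0.0272
-0.026 332 ztop 0.0266 y -0.0268 0.0272
-0.02 378 ztop 0.0302 y -0.0268 0.0274
-0.014 334 ztop 0.0306 y -0.0268 0.0276
-0.008 360 ztop 0.0309 y -0.0309 0.0283
-0.002 138 ztop 0.03 y -0.0266 0.027
0.004 39 ztop 0.0188 y -0.0244 0.025
0.01 42 ztop 0.0306 y -0.0268 0.0266
0.016 179 ztop 0.0305 y -0.0268 0.027
0.022 249 ztop 0.0305 y -0.0268 0.027
0.028 185 ztop 0.0301 y -0.0265 0.0265
0.034 1501 ztop 0.0222 y -0.0245 0.0249
scene x -0.008 21 z [0.111 0.125 0.128] y 0.024 0.064
scene x -0.004 17 z [0.119 0.127 0.13 ] y 0.024 0.062
scene x 0.0 14 z [0.126 0.128 0.13 ] y 0.033 0.058
scene x 0.004 30 z [0.119 0.124 0.129] y 0.03 0.058
scene x 0.008 32 z [0.112 0.117 0.125] y 0.03 0.058
scene x 0.012 20 z [0.109 0.112 0.116] y 0.031 0.058
```

The bin is level and the lip is behind the plate. I'll seat it and release slowly.

>>> {"name": "step_arm", "arguments": {"targets": [[0.1,0,-0.4,0,0,0,-0.3],[0.1,0,-0.4,0,0,0,-0.3],[0,0,-0.2,0,0,0,-0.3],[0,0,-0.1,0,0,0,-0.3],[0,0,0,0,0,0,-0.3],[0,0,0,0,0,0,0.56],[0,0,0,0,0,0,0.56],[0,0,0,0,0,0,0.56],[0,0,0,0,0,0,0.56],[0,0,0,0,0,0,0.56]]}}

```text
time_s: 51.75
eef_pos: [0.6446, 0.0455, 0.0885]
tcp_rot: [0.241, -3.131, 0.011]
contact_force: [0.1, -0.8, -0.3]
finger_gap: 0.0683
finger_force: 0.0
```

>>> {"name": "step_arm", "arguments": {"targets": [[0,0,0,0,0,0,0.56],[0,0,1,0,0,0,0.56],[0,0,1.5,0,0,0,0.56],[0,0,2.5,0,0,0,0.56],[0,0,4,0,0,0,0.56],[-3,0,2,0,0,0,0.56],[-4,1,0,0,0,-4,0.56],[-5,1,0,0,0,-5,0.56],[-4,1,0,0,0,-5,0.56],[-2,1,0,0,0,-5,0.56]]}}

```text
time_s: 53.0
eef_pos: [0.4629, 0.0857, 0.1996]
tcp_rot: [-0.283, -3.127, 0.008]
contact_force: [0.9, 0.4, 0.7]
finger_gap: 0.0682
finger_force: 0.0
```

Run:
```python
from w import *
state(); p,d=camera("top"); T=dict(p=p,d=d,**camera_info("top"))
for a in((.044,.054),(-.044,.046),(.132,.062)):
    try: hung(T,*a)
    except Exception as e: print(a,"occluded")
shot("w14"); bp(np.load("w14.npz"),.038,.056,.042,(.459,.0835),-21)
```

```text
t 53.0 tcp [0.4629 0.0857 0.1996] yaw -10.34 z [-0.002 -0.005 -1.   ] q [-0.75  0.18  0.54  2.06 -0.11  0.94  1.24] gap 0.0682
hung 0.044 95 y [0.0155 0.0691] mid 0.0423 x -0.0658 0.0145
  x -0.06 7 ztop 0.1148 y 0.0162 0.0688
  x -0.04 7 ztop 0.1194 y 0.0173 0.0683
  x -0.03 6 ztop 0.1182 y 0.0158 0.0691
  x -0.02 7 ztop 0.1211 y 0.0152 0.0677
  x 0.0 34 ztop 0.121 y 0.0202 0.0556
  x 0.01 24 ztop 0.1192 y 0.0295 0.056
hung -0.044 97 y [-0.0683 -0.0231] mid -0.0457 x -0.0548 0.0128
  x -0.05 7 ztop 0.1157 y -0.0678 -0.0234
  x -0.04 8 ztop 0.1189 y -0.0671 -0.0232
  x -0.03 7 ztop 0.1175 y -0.0687 -0.0236
  x -0.02 9 ztop 0.1194 y -0.0676 -0.0231
  x -0.01 7 ztop 0.1217 y -0.0679 -0.023
  x 0.0 41 ztop 0.1204 y -0.067 -0.0293
  x 0.01 18 ztop 0.1207 y -0.0572 -0.031
hung 0.132 104 y [0.098  0.1599] mid 0.1289 x -0.075 0.0151
  x -0.07 7 ztop 0.1132 y 0.0986 0.1587
  x -0.06 6 ztop 0.1176 y 0.0981 0.1584
  x -0.05 6 ztop 0.1167 y 0.098 0.159
  x -0.04 7 ztop 0.1188 y 0.0989 0.1586
  x -0.03 8 ztop 0.1197 y 0.0979 0.16
  x -0.02 7 ztop 0.1175 y 0.0983 0.1598
  x 0.0 37 ztop 0.1208 y 0.1055 0.158
  x 0.01 19 ztop 0.1176 y 0.1174 0.1414
W0.038: yaw -21.0 slopes 3.9 -3.9 width 0.0372 z 0.0433 back 0.0173 hook-max 0.0303 diff 0.0130 origin [0.4765 0.0809] grasp [0.453  0.0899]
```

All three hang level at 95, 182 and 270 mm from the big bin. Now w38, the only bright-blue bin left, measured 37–38 mm wide and 42–43 mm high.

>>> {"name": "step_arm", "arguments": {"targets": [[-0.5,0.2,-2,0,0,-3.6,0.5],[-0.5,0.2,-3,0,0,-3.5,0.5],[0,0,-3,0,0,-3.5,0.5],[0,0,-4,0,0,0,0.5],[0,0,-3,0,0,0,0.5],[0,0,-2,0,0,0,0.5],[0,0,-1,0,0,0,0.5],[0,0,-0.4,0,0,0,0.5],[0,0,0,0,0,0,0.5],[0,0,0,0,0,0,0.5]]}}

```text
time_s: 54.35
eef_pos: [0.4554, 0.0897, 0.0152]
tcp_rot: [-0.566, -3.089, 0.009]
contact_force: [0.1, -0.1, -0.2]
finger_gap: 0.0655
finger_force: 0.0
```

>>> {"name": "step_arm", "arguments": {"targets": [[0,0,0,0,0,0,-0.6],[0,0,0,0,0,0,-0.6],[0,0,0,0,0,0,-0.6],[0,0,0,0,0,0,-0.6],[0,0,0,0,0,0,-0.6],[0,0,0.5,0,0,0,-0.6],[0,0,2.5,0,0,3,-0.6],[0,0,4,0,0,4,-0.6],[0,0,4,0,0,4,-0.6],[0,0,4,0,0,4,-0.6]]}}

```text
time_s: 55.6
eef_pos: [0.4544, 0.0893, 0.1659]
tcp_rot: [-0.155, -3.136, 0.011]
contact_force: [0.6, 0.8, -1.4]
finger_gap: 0.0376
finger_force: 15.0
```

>>> {"name": "step_arm", "arguments": {"targets": [[1.4,-2.2,0,0,0,2,-0.6],[2,-3,0,0,0,2,-0.6],[2.5,-3,0,0,0,2,-0.6],[3,-3,0,0,0,2,-0.6],[3,-3,0,0,0,2,-0.6],[3,-3,0,0,0,2,-0.6],[3,-2.5,0,0,0,2,-0.6],[3,-1.5,0,0,0,0.3,-0.6],[1.5,-0.5,0,0,0,0,-0.6],[0,0,0,0,0,0,-0.6]]}}

```text
time_s: 56.85
eef_pos: [0.6789, -0.128, 0.164]
tcp_rot: [0.232, -3.131, 0.012]
contact_force: [0.0, 0.1, -0.5]
finger_gap: 0.038
finger_force: 15.0
```

```bash
python3 g.py -.132 .038 .056 w15
```

```text
t 56.85 tcp [ 0.6789 -0.128   0.164 ] yaw 8.48 z [-0.001 -0.008 -1.   ] q [-0.2   0.58  0.48  1.58 -0.29  1.05  2.08] gap 0.038
tcp in rail x,y -0.0314 -0.1325
-0.026 187 ztop 0.0184 y -0.019 0.0189
-0.02 294 ztop 0.0255 y -0.0189 0.0191
-0.014 308 ztop 0.0295 y -0.0188 0.0192
-0.008 289 ztop 0.0308 y -0.0209 0.0209
-0.002 114 ztop 0.0292 y -0.0187 0.0201
0.004 27 ztop 0.0182 y -0.0163 0.0169
0.01 25 ztop 0.0301 y -0.0185 0.0188
0.016 155 ztop 0.0296 y -0.0186 0.0191
0.022 1864 ztop 0.0294 y -0.0184 0.0191
0.028 466 ztop 0.0297 y -0.0144 0.0154
scene x -0.02 10 z [0.157 0.184 0.193] y -0.149 -0.113
scene x -0.016 11 z [0.153 0.17  0.19 ] y -0.149 -0.113
scene x -0.012 35 z [0.156 0.177 0.191] y -0.151 -0.113
scene x -0.008 25 z [0.163 0.19  0.193] y -0.147 -0.114
scene x -0.004 16 z [0.189 0.191 0.193] y -0.146 -0.118
scene x 0.0 29 z [0.182 0.187 0.192] y -0.145 -0.117
scene x 0.004 40 z [0.173 0.18  0.186] y -0.146 -0.118
scene x 0.008 14 z [0.173 0.176 0.179] y -0.146 -0.119
```

>>> {"name": "step_arm", "arguments": {"targets": [[0.4,0.05,0,0,0,0,-0.6],[0,0,-1.2,0,0,0,-0.6],[0,0,-1.5,0,0,0,-0.6],[0,0,-1.5,0,0,0,-0.6],[0,0,-1,0,0,0,-0.6],[0,0,-0.6,0,0,0,-0.6],[0,0,-0.4,0,0,0,-0.6],[0,0,-0.2,0,0,0,-0.6],[0,0,0,0,0,0,-0.6],[0,0,0,0,0,0,-0.6]]}}

```text
time_s: 58.2
eef_pos: [0.683, -0.127, 0.101]
tcp_rot: [0.233, -3.133, 0.011]
contact_force: [0.1, 0.4, -0.7]
finger_gap: 0.0381
finger_force: 15.0
```

```bash
python3 g.py -.132 .038 .056 w16
```

```text
t 58.2 tcp [ 0.683 -0.127  0.101] yaw 8.52 z [ 0.    -0.007 -1.   ] q [-0.18  0.65  0.45  1.62 -0.33  0.94  2.11] gap 0.0381
tcp in rail x,y -0.0273 -0.1322
-0.026 177 ztop 0.0185 y -0.0189 0.0188
-0.02 284 ztop 0.0251 y -0.0191 0.0191
-0.014 320 ztop 0.0295 y -0.0188 0.0192
-0.008 289 ztop 0.0308 y -0.0211 0.0207
-0.002 106 ztop 0.0292 y -0.0187 0.0202
0.004 30 ztop 0.0189 y -0.0163 0.0168
0.01 25 ztop 0.0298 y -0.0184 0.0188
0.016 157 ztop 0.0297 y -0.0187 0.0189
0.022 1857 ztop 0.0295 y -0.0184 0.0191
0.028 471 ztop 0.0297 y -0.0145 0.0148
scene x -0.02 14 z [0.109 0.118 0.126] y -0.15 -0.112
scene x -0.016 7 z [0.101 0.121 0.126] y -0.152 -0.114
scene x -0.012 7 z [0.111 0.126 0.128] y -0.15 -0.113
scene x -0.008 15 z [0.115 0.125 0.128] y -0.15 -0.113
scene x -0.004 17 z [0.119 0.126 0.129] y -0.148 -0.113
scene x 0.0 19 z [0.114 0.126 0.13 ] y -0.146 -0.119
scene x 0.004 23 z [0.12  0.127 0.129] y -0.146 -0.118
scene x 0.008 29 z [0.114 0.121 0.125] y -0.144 -0.119
scene x 0.012 24 z [0.109 0.112 0.117] y -0.145 -0.12
```

>>> {"name": "step_arm", "arguments": {"targets": [[0.1,0,-0.4,0,0,0,-0.6],[0.1,0,-0.4,0,0,0,-0.6],[0,0,-0.25,0,0,0,-0.6],[0,0,-0.1,0,0,0,-0.6],[0,0,0,0,0,0,-0.6],[0,0,0,0,0,0,0.25],[0,0,0,0,0,0,0.25],[0,0,0,0,0,0,0.25],[0,0,0,0,0,0,0.25],[0,0,0,0,0,0,0.25]]}}

```text
time_s: 59.55
eef_pos: [0.6847, -0.127, 0.089]
tcp_rot: [0.233, -3.132, 0.011]
contact_force: [0.9, 0.6, -0.5]
finger_gap: 0.0543
finger_force: 0.0
```

>>> {"name": "step_arm", "arguments": {"targets": [[0,0,0,0,0,0,0.25],[0,0,1,0,0,0,0.25],[0,0,1.5,0,0,0,0.25],[0,0,2.5,0,0,0,0.25],[0,0,4,0,0,0,0.25],[0,0,4,0,0,0,0.25],[-4,0,1,0,0,0,0.25],[-5,0,0,0,0,0,0.25],[-5,0,0,0,0,0,0.25],[-5,0,0,0,0,0,0.25]]}}

```text
time_s: 60.8
eef_pos: [0.4935, -0.1273, 0.2303]
tcp_rot: [-0.233, 3.132, -0.011]
contact_force: [0.1, -0.5, 0.5]
finger_gap: 0.0543
finger_force: 0.0
```

>>> {"name": "step_arm", "arguments": {"targets": [[-3,0,0,0,0,0,0.25],[0,0,0,0,0,0,0.25],[0,0,0,0,0,0,0.25],[0,0,0,0,0,0,0.25],[0,0,0,0,0,0,0.25],[0,0,0,0,0,0,0.25],[0,0,0,0,0,0,0.25],[0,0,0,0,0,0,0.25],[0,0,0,0,0,0,0.25],[0,0,0,0,0,0,0.25]]}}

```text
time_s: 62.05
eef_pos: [0.4647, -0.1269, 0.2291]
tcp_rot: [0.233, -3.132, 0.011]
contact_force: [-0.3, 1.0, -0.3]
finger_gap: 0.0542
finger_force: 0.0
```

Run:
```python
from w import *
state(); p,d=camera("top"); T=dict(p=p,d=d,**camera_info("top"))
for a in((.227,.07),(.132,.062),(.044,.054),(-.044,.046),(-.132,.038)):
    try: hung(T,*a)
    except Exception as e: print(a,"occluded")
p,d=camera("scene"); cv2.imwrite("pics/s7.png",cv2.resize(p[150:300,110:310,::-1],(800,600),interpolation=2))
```

```text
t 62.05 tcp [ 0.4647 -0.1269  0.2291] yaw 8.52 z [-0.    -0.007 -1.   ] q [-0.32  0.16  0.56  2.01 -0.09  1.    2.  ] gap 0.0542
hung 0.227 130 y [0.1893 0.2589] mid 0.2241 x -0.0886 0.0148
  x -0.07 7 ztop 0.12 y 0.1894 0.2584
  x -0.06 7 ztop 0.1197 y 0.1894 0.2582
  x -0.05 11 ztop 0.1189 y 0.1896 0.2588
  x -0.04 7 ztop 0.12 y 0.1895 0.2579
  x -0.03 12 ztop 0.1188 y 0.1895 0.2585
  x -0.02 8 ztop 0.1182 y 0.1897 0.2589
  x -0.01 11 ztop 0.1219 y 0.1892 0.259
  x 0.0 35 ztop 0.1204 y 0.1902 0.2536
  x 0.01 25 ztop 0.1195 y 0.2113 0.2379
hung 0.132 105 y [0.098  0.1596] mid 0.1288 x -0.075 0.0148
  x -0.07 6 ztop 0.1163 y 0.0981 0.1579
  x -0.05 6 ztop 0.1177 y 0.098 0.159
  x -0.04 7 ztop 0.1183 y 0.0988 0.1585
  x -0.03 8 ztop 0.1195 y 0.098 0.1596
  x -0.02 8 ztop 0.122 y 0.0982 0.1597
  x -0.01 6 ztop 0.1194 y 0.0997 0.1591
  x 0.0 37 ztop 0.1204 y 0.1026 0.1579
  x 0.01 22 ztop 0.12 y 0.1174 0.1413
hung 0.044 95 y [0.0155 0.069 ] mid 0.0423 x -0.0635 0.0146
  x -0.05 6 ztop 0.1149 y 0.0162 0.0687
  x -0.04 6 ztop 0.1188 y 0.0159 0.0683
  x -0.03 7 ztop 0.1199 y 0.016 0.0691
  x -0.02 7 ztop 0.1182 y 0.0152 0.0676
  x 0.0 36 ztop 0.1201 y 0.0204 0.0556
  x 0.01 23 ztop 0.1195 y 0.0294 0.0561
hung -0.044 101 y [-0.0689 -0.0231] mid -0.046 x -0.0577 0.0142
  x -0.04 8 ztop 0.1182 y -0.0674 -0.023
  x -0.03 7 ztop 0.1193 y -0.0683 -0.0236
  x -0.02 11 ztop 0.1186 y -0.0695 -0.0232
  x -0.01 6 ztop 0.1177 y -0.0679 -0.0233
  x 0.0 41 ztop 0.1216 y -0.065 -0.0295
  x 0.01 20 ztop 0.1197 y -0.0585 -0.0316
hung -0.132 103 y [-0.1528 -0.1149] mid -0.1339 x -0.0452 0.0146
  x -0.04 9 ztop 0.119 y -0.1514 -0.115
  x -0.03 11 ztop 0.1202 y -0.1522 -0.1151
  x -0.02 12 ztop 0.1184 y -0.1533 -0.1149
  x -0.01 10 ztop 0.1179 y -0.1524 -0.1149
  x 0.0 35 ztop 0.1206 y -0.1475 -0.1185
  x 0.01 25 ztop 0.1187 y -0.1462 -0.1197
```

View pics/s7.png

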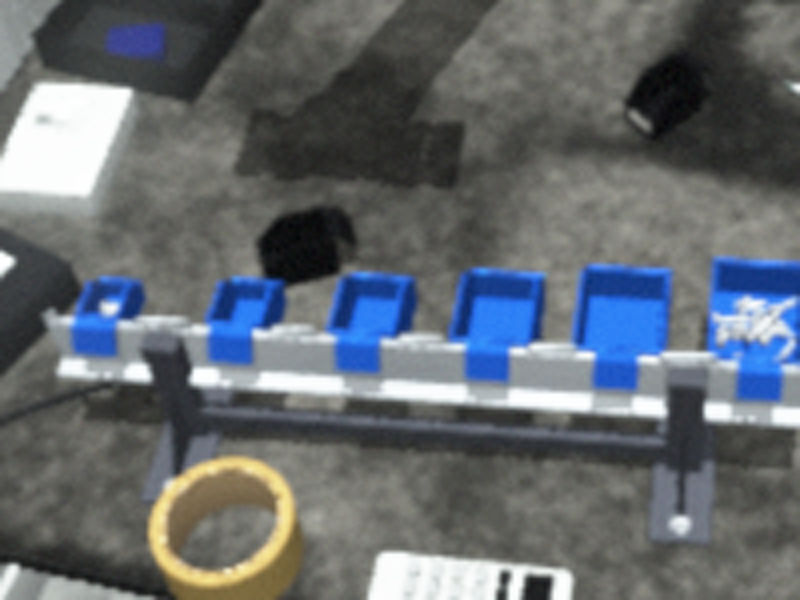

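All six bins hang in descending size, from the small one at (108,315) to the big one at (755,320), level and hooked. Centre distances from the big bin measure 95, 182, 270 and 358 mm.

```bash
python3 -c "
from station import order
print(order.close_job())"
```

```text
the job is handed in; nothing more can be done
None
```

The four bins hang level and seated in descending size between the end bins, w54 on its third try after it tipped off its notch once and pitched in the grip once; the job is handed in at about 62 s with no verdict returned, and I did not measure the scanner or tape measure for movement at the end.

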